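# Return four tools to their shadow mats

## Robot

A 6-joint arm with a two-finger parallel gripper is mounted at the origin on a cart in front of the work surface, level with it; the furniture and walls round the work are solid. World frame = base frame: x ahead of the robot, y to its left, z up, the work surface at z = 0. Lengths are in m, angles in rad, forces in N, time in s.
With the tool pointing down it reaches from about 0.35 to 0.975 m from the base axis. Payload 17.4 kg.
Tool frame: the origin (TCP) lies midway between the tips of the shut fingers; the grasp point (between the pads) lies 19 mm behind it (bot.tcp_to_grasp is the distance from the TCP to the grasp point, in m); z points along the fingers, y is the direction in which the jaws open and shut (so a half turn about z gives the same grasp; the last joint's range is limited). The gripper opens to 85 mm and grips with 20 to 120 N. Pads are 22 mm wide; open, the fingers measure 114 mm over their backs; the gripper's body (76 mm by 85 mm) begins 54 mm behind the grasp point. The pads swing forward as they close: fully open they stand 13 mm farther back than shut.
Start: joints at [1.17, 0.116, 1.442, -0, 1.584, -0.038], TCP at [0.24, 0.631, 0.231] pointing down, gripper open.
Joint ranges: [-2.83, 2.83], [-0.83, 2.19], [0.07, 2.5], [-1.14, 4.28], [0.01, 3], [-2.97, 2.97]. Speed limits (rad/s): [1.89, 1.89, 2.22, 3.14, 3.14, 3.14].

## Interface

Orientations are given as a unit quaternion [w, x, y, z].
In Python, from rig import bot gives the robot as it stands.
- The arm moves only by the tool send_rows, never from a script. Its argument "targets" is a list of rows, each an object with "offset": the shift along the tool's x, y, z in m, a list of three; "angular": the turn, a rotation vector about the tool's x, y, z in rad, a list of three; "gripper": the finger opening in m, from 0 to 0.0854. In form: [{"offset": [x, y, z], "angular": [rx, ry, rz], "gripper": gripper}, ...]. A call has 1 to 8 rows; each row shifts and turns the commanded pose from where the row before left it, along the tool's axes as they then stand; what a row does not reach is not made up. A row lasts 1/8 s, in which the tool goes at most 62.5 mm and 10.7 degrees, less where a joint would pass 70% of its speed; a pose out of reach is approached as far as the arm can. A call with a gripper value outside its range is refused whole. The fingers move at their own pace and stop on an object; "grip_force" is the grip in N (left out, the last holds). Time passes only in rows, so rows that do not move let the fingers close. It gives the time, the measured TCP pose, the force and the opening at its end, in the units of the state.
- bot.observe(): the state, without advancing time (a new reading comes with each control period).
- bot.get_image(name): name is "scene" or "side" or "wrist"; returns a dict with "img" (420x560x3 uint8, red, green, blue), "fx", "fy", "cx", "cy" (pixels), "extrinsics" (4x4, takes a point from camera to world coordinates); the wrist camera has in their place "mount" (4x4, takes a point from camera to tool coordinates, whose origin is the TCP and whose axes are the flange's). Camera axes: x right, y up, looking along -z (the intrinsics and any distortion apply to the point x, -y, -z); pixel columns grow to the right and rows downward; lengths in m; the calibration is good to about 2 mm. A picture is of the moment at which its call begins: read the wrist's pose just before it. There is no depth.
- bot.sign_off(): hands the job in, once; it reports no verdict.
The state is a dict: "time_s": time; "joint_positions": joint angles; "qvel": joint speeds; "joint_torque": joint torques, N m; "tool_pos": TCP position; "ee_rot": TCP orientation; "ft_force": force on the tool from outside, world axes, zero at the start; "torque": the same for the moment, N m; "grip_width": finger opening in m.
Only numpy, scipy, OpenCV 4.12 (cv2) and the standard library are available. Lean on these libraries where they do the work, as an engineer would, in place of code of your own. Each camera call takes 0.05 s, during which the arm holds its last target.

## Task

Tidy the bench: put the red screwdriver, the blue pliers, the yellow tape measure and the orange marker each on the dark mat that shows its own white silhouette, laid squarely over the drawing, and for the screwdriver and the pliers with the handle over the drawn handle. The tape measure stands upright as it stood before. Leave the jar and the red rubber block where they are.

Things in the scene. Friction and masses are not known exactly. Their poses are not given: they have to be found in the camera images.
- screwdriver_grasp (a point): Red-handled screwdriver lying flat, 214 mm long. This point is in the middle of the red handle, 13.5 mm above what it lies on; lift it here. Own +y runs toward the butt of the handle, the blade points to own -y, z is up. The handle is 24 to 30 mm wide, 29 mm high and reaches 51 mm to +y and 40 mm to -y of this point; the thin blade tip is 150 mm to -y.
- pliers_grasp (a point): Blue-handled pliers (cutters) lying flat and closed, 169 mm long, about 52 mm wide over the handles, 12 mm thick. This point is half-way up (6 mm above what they lie on), on the centre line; the blue handles run to own +y (ends 70 mm away), the steel jaws to own -y (tip 99 mm away), z is up. Take them across both handles, along own x: at this point they feel 44 mm wide to the fingers.
- tape_grasp (a point): Yellow tape measure standing upright, 43 mm wide (own x), 79 mm long (own y; black hook end at +y), 66 mm high. This point is its centre, 33 mm above what it stands on; z is up. Take it across its 43 mm width (40 mm to the fingers).
- marker_grasp (a point): Orange felt-tip marker pen lying flat, 134 mm long along own y, 10 mm wide, 10 to 12 mm high. This point is its centre, 6 mm above what it lies on; z is up.
- mat_screwdriver: Dark rubber mat 240 mm long (own y), 70 mm wide (own x), 6 mm thick, fixed, with a white life-size silhouette of the red screwdriver (wide handle, long thin blade) on top. Origin: centre of its underside; z up. When the thing lies exactly on its drawing both have the same yaw and the thing's listed point is above mat x = 0, y = +50 mm. The drawn handle is at +y, the drawn blade at -y.
- mat_pliers: Dark rubber mat 240 mm long (own y), 70 mm wide (own x), 6 mm thick, fixed, with a white life-size silhouette of the pliers (two handles, round joint, short nose) on top. Origin: centre of its underside; z up. When the thing lies exactly on its drawing both have the same yaw and the thing's listed point is above mat x = 0, y = +30 mm. The drawn handles are at +y, the nose at -y.
- mat_tape: Dark rubber mat 240 mm long (own y), 70 mm wide (own x), 6 mm thick, fixed, with a white life-size silhouette of the tape measure seen from above (a short broad block with a small hook) on top. Origin: centre of its underside; z up. When the thing lies exactly on its drawing both have the same yaw and the thing's listed point is above mat x = 0, y = +3 mm. The drawn hook is at +y; the tape measure may also stand the other way round.
- mat_marker: Dark rubber mat 240 mm long (own y), 70 mm wide (own x), 6 mm thick, fixed, with a white life-size silhouette of the marker (one plain narrow bar, 134 mm long) on top. Origin: centre of its underside; z up. When the thing lies exactly on its drawing both have the same yaw and the thing's listed point is above mat x = 0, y = 0 mm. The marker may also lie the other way round.
- jar_mid (a point): Bystander: glass jar with a grey lid, 56 mm across, 90 mm high; this point is its centre. Leave it alone.
- block_mid (a point): Bystander: plain red rubber block lying flat, 30 x 50 mm, 20 mm high; this point is its centre. Leave it alone.

How it is judged:
At the end, for the whole second after the job is handed in: Each tool rests released on its own mat, its listed point within 12 mm of its place over the silhouette along and across the mat, within 0.2 rad of its direction, upright; screwdriver and pliers handle on handle, the others either way round; jar and rubber block within 20 mm of their start (x of screwdriver_grasp in the frame of mat_screwdriver between -0.012 and 0.012 m and y of screwdriver_grasp in the frame of mat_screwdriver between 0.038 and 0.062 m and z of screwdriver_grasp in the frame of mat_screwdriver between 0.0115 and 0.0275 m and angle between the y axis of screwdriver_grasp and the y axis of mat_screwdriver, either way round below 0.2 rad and angle between each of screwdriver_grasp, pliers_grasp, tape_grasp, marker_grasp's own z axis and vertical below 0.15 rad and y of mat_screwdriver in the frame of screwdriver_grasp below 0 m and x of pliers_grasp in the frame of mat_pliers between -0.012 and 0.012 m and y of pliers_grasp in the frame of mat_pliers between 0.018 and 0.042 m and z of pliers_grasp in the frame of mat_pliers between 0.004 and 0.02 m and angle between the y axis of pliers_grasp and the y axis of mat_pliers, either way round below 0.2 rad and y of mat_pliers in the frame of pliers_grasp below 0 m and x of tape_grasp in the frame of mat_tape between -0.012 and 0.012 m and y of tape_grasp in the frame of mat_tape between -0.009 and 0.015 m and z of tape_grasp in the frame of mat_tape between 0.031 and 0.047 m and angle between the y axis of tape_grasp and the y axis of mat_tape, either way round below 0.2 rad and x of marker_grasp in the frame of mat_marker between -0.012 and 0.012 m and y of marker_grasp in the frame of mat_marker between -0.012 and 0.012 m and z of marker_grasp in the frame of mat_marker between 0.004 and 0.02 m and angle between the y axis of marker_grasp and the y axis of mat_marker, either way round below 0.2 rad and distance of each of jar_mid, block_mid from where it was at the start of the episode below 0.02 m); the robot touches nothing.
It fails at once if the glass jar is knocked over or pushed away (distance of jar_mid from where it was at the start of the episode above 0.03 m or angle between jar_mid's own z axis and vertical above 0.5 rad).
It fails at once if the red rubber block is knocked over or pushed away (distance of block_mid from where it was at the start of the episode above 0.03 m or angle between block_mid's own z axis and vertical above 0.5 rad).
It also fails if it takes over 112 s, if anything falls off the work surface, if the arm or the gripper's body presses on something with over 40 N, if the wrist force passes 120 N, or if a joint passes its speed limit or range.

## Working session

There is one attempt and no reset: what is moved stays moved. The work goes in short steps, Python scripts to look and compute and a tool call to move; the robot and the scene stay as the last step left them, time stands still between calls to the robot, and variables do not carry over. Pictures are saved under pics/ and viewed, and the job is handed in when it is done.

Besides the shell and the picture viewer there is one more tool, called after ">>>" by a JSON object that holds its "op" and its "data". send_rows: Moves the arm, as the interface text tells. Its arguments: {"type":"object","properties":{"targets":{"type":"array"},"grip_force":{"type":"number"}},"required":["targets"]}

```bash
ls; mkdir -p pics; python3 - <<'E'
from rig import bot
import cv2,numpy as np
s=bot.observe(); print(s)
for n in ["scene","side","wrist"]:
    d=bot.get_image(n); cv2.imwrite(f"pics/{n}0.png",d["img"][:,:,::-1]); print(n,{k:(np.round(v,4).tolist() if k!="img" else 0) for k,v in d.items()})
print(bot.tcp_to_grasp)
E
```

```text
pics
{'time_s': 0.0, 'joint_positions': array([ 1.17021200e+00,  1.16484526e-01,  1.44224686e+00,  1.84098077e-05,
        1.58403252e+00, -3.77657925e-02]), 'qvel': array([-0.00012283, -0.00101466, -0.00235425, -0.00195389, -0.00110045,
       -0.00047964]), 'joint_torque': array([-6.87384600e-04, -7.31982636e+01, -6.32486343e+01, -1.92702287e-04,
        6.28702066e-03, -2.66216387e-05]), 'tool_pos': array([0.23947106, 0.63088644, 0.2305746 ]), 'ee_rot': array([-1.36312401e-04,  1.80415750e-01,  9.83590267e-01, -5.69610393e-04]), 'ft_force': array([ 1.16599359, -0.14121483, -0.28071517]), 'torque': array([0.0305885 , 0.02655558, 0.03050124]), 'grip_width': 0.08543065773114131}
scene {'img': 0, 'fx': 455.6178, 'fy': 455.6178, 'cx': 282.1357, 'cy': 204.5346, 'extrinsics': [[0.5332, 0.4849, -0.6932, -0.2908], [-0.8459, 0.2966, -0.4432, -0.5998], [-0.0093, 0.8227, 0.5684, 0.7995], [0.0, 0.0, 0.0, 1.0]]}
side {'img': 0, 'fx': 381.0084, 'fy': 381.0084, 'cx': 278.3773, 'cy': 203.3901, 'extrinsics': [[0.9821, 0.1196, -0.1454, 0.4189], [-0.1881, 0.5928, -0.7831, -0.8274], [-0.0074, 0.7964, 0.6047, 0.6823], [0.0, 0.0, 0.0, 1.0]]}
wrist {'img': 0, 'fx': 353.8347, 'fy': 353.8347, 'cx': 279.4594, 'cy': 205.3725, 'mount': [[-0.0001, 0.9549, 0.297, 0.0761], [1.0, 0.0002, -0.0003, -0.0005], [-0.0004, 0.297, -0.9549, -0.1426], [0.0, 0.0, 0.0, 1.0]]}
0.0187
```

View pics/scene0.png

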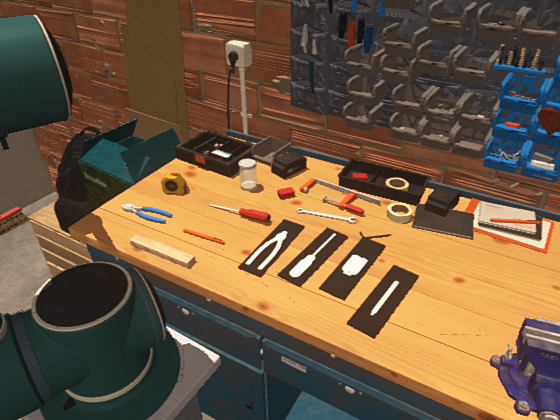

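View pics/side0.png

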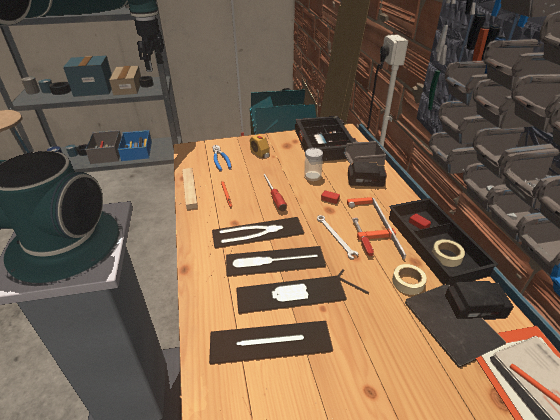

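View pics/wrist0.png

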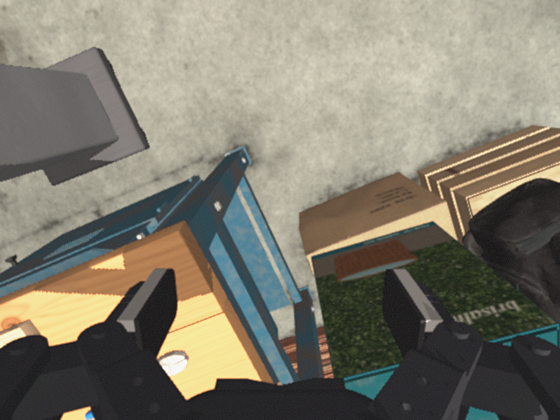

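```bash
cat > h.py <<'E'
import numpy as np, cv2
from scipy.spatial.transform import Rotation as R
def ray(d,uv,T=None):
    T=np.array(d["extrinsics"]) if T is None else T
    u,v=uv
    c=np.array([(u-d["cx"])/d["fx"],-(v-d["cy"])/d["fy"],-1.0])
    return T[:3,3],T[:3,:3]@c
def cast(d,uv,z,T=None):
    o,r=ray(d,uv,T); return o+r*(z-o[2])/r[2]
def wristT(d,s):
    q=np.array(s["ee_rot"]); M=np.eye(4); M[:3,:3]=R.from_quat(q[[1,2,3,0]]).as_matrix(); M[:3,3]=s["tool_pos"]
    return M@np.array(d["mount"])
def rectify(d,x0,x1,y0,y1,z,mpp=0.001,T=None):
    """orthophoto of plane z; col = (y1-y)/mpp, row=(x1-x)/mpp (x up, y left)"""
    P=[(x1,y1),(x1,y0),(x0,y0),(x0,y1)]
    T=np.array(d["extrinsics"]) if T is None else T
    Ti=np.linalg.inv(T); src=[]
    for x,y in P:
        c=Ti@np.array([x,y,z,1]); src.append([d["cx"]+d["fx"]*c[0]/-c[2], d["cy"]+d["fy"]*c[1]/c[2]])
    W=int((y1-y0)/mpp);H=int((x1-x0)/mpp)
    M=cv2.getPerspectiveTransform(np.float32(src),np.float32([[0,0],[W,0],[W,H],[0,H]]))
    return cv2.warpPerspective(d["img"],M,(W,H))
E
python3 - <<'E'
from rig import bot
from h import *
for n in ["scene","side"]:
    d=bot.get_image(n)
    im=rectify(d,0.2,0.95,-0.55,0.6,0.006,0.0015)
    cv2.imwrite(f"pics/rect_{n}.png",im[:,:,::-1]); print(im.shape)
E
```

```text
(500, 766, 3)
(500, 766, 3)
```

View pics/rect_scene.png

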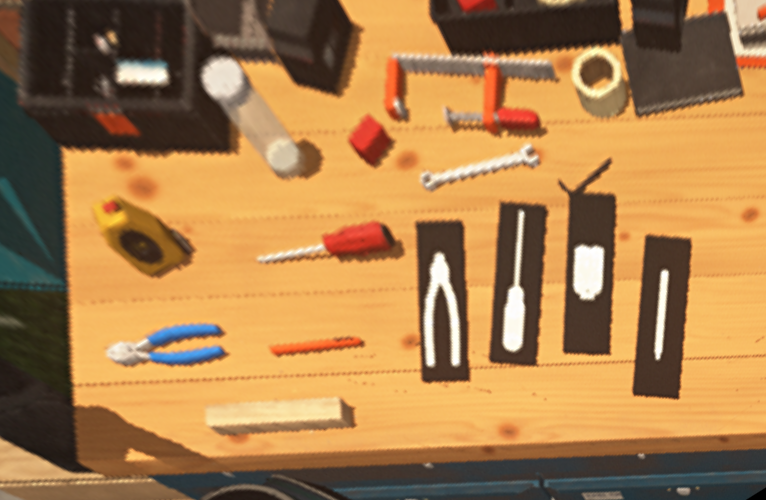

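View pics/rect_side.png

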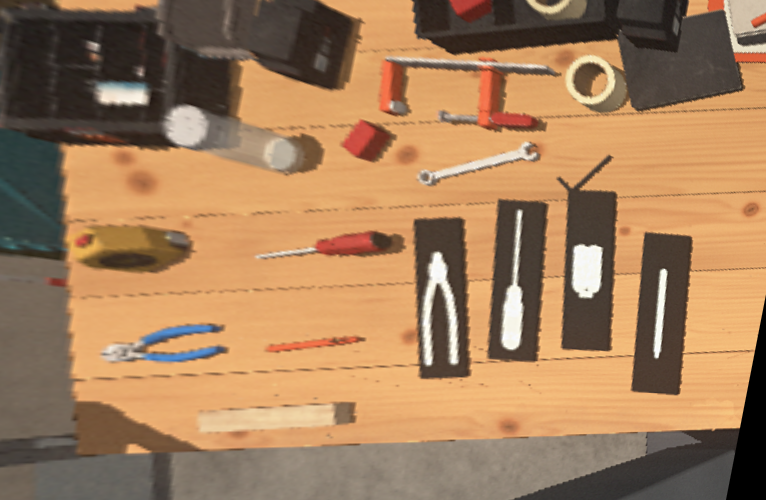

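```bash
cat > m.py <<'E'
from rig import bot
from h import *
def main():
    for n in ["scene","side"]:
        d=bot.get_image(n); m=0.0005
        def rec(z): 
            return rectify(d,0.2,0.95,-0.55,0.6,z,m)
        w=lambda c,r:(0.95-r*m,0.6-c*m)
        im=rec(0.006); g=im.max(2)
        dark=(g<75).astype(np.uint8); dark[:500]=0
        dark=cv2.morphologyEx(dark,cv2.MORPH_OPEN,np.ones((15,15),np.uint8))
        cs,_=cv2.findContours(dark,cv2.RETR_EXTERNAL,cv2.CHAIN_APPROX_NONE)
        for c in cs:
            if cv2.contourArea(c)<20000: continue
            (cx,cy),(a,b),t=cv2.minAreaRect(c); bx=cv2.boxPoints(((cx,cy),(a,b),t))
            W=np.array([w(*p) for p in bx]); e=max([W[1]-W[0],W[2]-W[1]],key=np.linalg.norm)
            if e[0]>0:e=-e
            print(n,"mat ctr",np.round(w(cx,cy),4),"size",round(a*m,4),round(b*m,4),"yaw(+y toward robot)",round(np.arctan2(-e[0],e[1]),3))
        for name,z in [("sd",0.0135),("pl",0.006),("mk",0.006),("tape",0.033),("block",0.01)]:
            im=rec(z); h=cv2.cvtColor(im,cv2.COLOR_RGB2HSV); H,S,V=[h[:,:,i].astype(int) for i in range(3)]
            if name in("sd","block"): k=((H<5)|(H>174))&(S>150)&(V>90)
            if name=="pl": k=(H>95)&(H<125)&(S>110)&(V>90)
            if name=="mk": k=(H>=4)&(H<11)&(S>190)&(V>150)
            if name=="tape": k=(H>20)&(H<32)&(S>170)&(V>100)
            k=k.astype(np.uint8); k=cv2.morphologyEx(k,cv2.MORPH_CLOSE,np.ones((9,9),np.uint8))
            k=cv2.morphologyEx(k,cv2.MORPH_OPEN,np.ones((5,5),np.uint8))
            cs,_=cv2.findContours(k,cv2.RETR_EXTERNAL,cv2.CHAIN_APPROX_NONE)
            for c in cs:
                if cv2.contourArea(c)<1500: continue
                (cx,cy),(a,b),t=cv2.minAreaRect(c); bx=cv2.boxPoints(((cx,cy),(a,b),t))
                W=np.array([w(*p) for p in bx]); e=max([W[1]-W[0],W[2]-W[1]],key=np.linalg.norm)
                p=w(cx,cy)
                if p[1]<0 or p[0]>.8: continue
                print(n,name,"ctr",np.round(p,4),"size",round(a*m,4),round(b*m,4),"long axis ang",round(np.arctan2(e[1],e[0]),3))
main()
E
python3 m.py
```

```text
scene mat ctr [0.2224 0.239 ] size 0.2541 0.0433 yaw(+y toward robot) 3.138
scene mat ctr [ 0.2369 -0.1884] size 0.0491 0.725 yaw(+y toward robot) 0.045
scene mat ctr [0.3851 0.5485] size 0.2966 0.1203 yaw(+y toward robot) 1.671
scene mat ctr [ 0.4742 -0.3938] size 0.0662 0.235 yaw(+y toward robot) 1.486
scene mat ctr [ 0.5611 -0.2863] size 0.0652 0.1987 yaw(+y toward robot) 1.537
scene mat ctr [0.6152 0.5515] size 0.1695 0.097 yaw(+y toward robot) 1.571
scene sd ctr [0.5826 0.0615] size 0.0362 0.0885 long axis ang -1.377
scene sd ctr [0.7309 0.0389] size 0.0497 0.0499 long axis ang -0.723
scene pl ctr [0.416  0.3208] size 0.0186 0.1076 long axis ang -1.49
scene pl ctr [0.4517 0.3252] size 0.0198 0.1047 long axis ang -1.376
scene mk ctr [0.4311 0.1256] size 0.0134 0.1343 long axis ang -1.454
scene mk ctr [0.7655 0.4258] size 0.0544 0.0244 long axis ang -1.609
scene tape ctr [0.5937 0.4044] size 0.0439 0.023 long axis ang -1.966
scene block ctr [0.5865 0.0646] size 0.0364 0.0886 long axis ang -1.373
scene block ctr [0.7354 0.0418] size 0.0493 0.0501 long axis ang -0.7
side mat ctr [ 0.3455 -0.3653] size 0.29 0.3685 yaw(+y toward robot) -3.142
side mat ctr [0.6307 0.5538] size 0.1385 0.0925 yaw(+y toward robot) 1.571
side sd ctr [0.5809 0.0709] size 0.0268 0.0867 long axis ang -1.441
side sd ctr [0.7391 0.0494] size 0.0328 0.0494 long axis ang -0.616
side pl ctr [0.4165 0.3281] size 0.0137 0.1058 long axis ang -1.473
side pl ctr [0.4521 0.3327] size 0.0148 0.1035 long axis ang -1.372
side block ctr [0.5819 0.0756] size 0.0267 0.0873 long axis ang -1.448
side block ctr [0.7408 0.054 ] size 0.033 0.0497 long axis ang -0.616
```

```bash
cat > mats.py <<'E'
from rig import bot
from h import *
m=0.0005
w=lambda c,r:(0.95-r*m,0.6-c*m)
seeds=[(0.499,-0.07),(0.525,-0.18),(0.54,-0.285),(0.478,-0.393)]
for n in ["scene","side"]:
    d=bot.get_image(n); im=rectify(d,0.2,0.95,-0.55,0.6,0.006,m)
    h=cv2.cvtColor(im,cv2.COLOR_RGB2HSV)
    V=h[:,:,2].astype(int);S=h[:,:,1].astype(int)
    k=(((V<115))|((S<60))).astype(np.uint8)
    k=cv2.morphologyEx(k,cv2.MORPH_CLOSE,np.ones((15,15),np.uint8))
    k=cv2.morphologyEx(k,cv2.MORPH_OPEN,np.ones((61,61),np.uint8))
    for sx,sy in seeds:
        kk=np.zeros_like(k); r,c=int((.95-sx)/m),int((.6-sy)/m)
        kk[r-280:r+280,c-100:c+100]=k[r-280:r+280,c-100:c+100]
        cs,_=cv2.findContours(kk,cv2.RETR_EXTERNAL,cv2.CHAIN_APPROX_NONE); cc=max(cs,key=cv2.contourArea)
        (cx,cy),(a,b),t=cv2.minAreaRect(cc); bx=cv2.boxPoints(((cx,cy),(a,b),t))
        W=np.array([w(*p) for p in bx]); e=max([W[1]-W[0],W[2]-W[1]],key=np.linalg.norm)
        if e[0]>0:e=-e
        e/=np.linalg.norm(e)
        M=cv2.moments(cc); 
        print(n,"rectctr",np.round(w(cx,cy),4),"centroid",np.round(w(M['m10']/M['m00'],M['m01']/M['m00']),4),"size",round(a*m,4),round(b*m,4),"ydir",np.round(e,3), "ang",round(np.arctan2(e[1],e[0]),3))
        # white drawing
        wh=((S<60)&(V>150)).astype(np.uint8); z=np.zeros_like(wh); cv2.drawContours(z,[cc],-1,1,-1); z=cv2.erode(z,np.ones((11,11)))
        ys,xs=np.nonzero(wh&z)
        P=np.array([w(*p) for p in zip(xs,ys)])-np.array(w(cx,cy))
        al=P@e; ac=P@np.array([e[1],-e[0]]); print("   white along",np.round([al.min(),al.max()],4),"across",np.round([ac.min(),ac.max(),ac.mean()],4))
E
python3 mats.py
```

```text
scene rectctr [ 0.4984 -0.0644] centroid [ 0.4983 -0.0641] size 0.2387 0.0703 ydir [-1.    -0.029] ang -3.112
   white along [-0.0728  0.0969] across [-0.0237  0.0299  0.0033]
scene rectctr [ 0.5245 -0.1776] centroid [ 0.5246 -0.1775] size 0.0699 0.2399 ydir [-0.998  0.064] ang 3.077
   white along [-0.1105  0.1012] across [-0.0125  0.0184  0.0029]
scene rectctr [ 0.54   -0.2847] centroid [ 0.5401 -0.2847] size 0.0695 0.2398 ydir [-0.999  0.042] ang 3.099
   white along [-0.0424  0.0385] across [-0.0204  0.0243  0.002 ]
scene rectctr [ 0.4747 -0.3936] centroid [ 0.4747 -0.3935] size 0.0693 0.2396 ydir [-0.997  0.084] ang 3.058
   white along [-0.0713  0.0641] across [-0.0044  0.008   0.0018]
side rectctr [ 0.5034 -0.0627] centroid [ 0.5037 -0.0628] size 0.2382 0.0745 ydir [-0.999 -0.034] ang -3.107
   white along [-0.0694  0.1005] across [-0.0223  0.0308  0.0046]
side rectctr [ 0.5296 -0.1769] centroid [ 0.5297 -0.1767] size 0.0743 0.2402 ydir [-0.998  0.066] ang 3.076
   white along [-0.1063  0.1042] across [-0.0105  0.0198  0.0046]
side rectctr [ 0.545  -0.2841] centroid [ 0.5451 -0.2841] size 0.0731 0.2384 ydir [-0.999  0.043] ang 3.099
   white along [-0.0387  0.0413] across [-0.0183  0.0256  0.0036]
side rectctr [ 0.4798 -0.3934] centroid [ 0.4802 -0.3932] size 0.0728 0.2388 ydir [-0.997  0.083] ang 3.058
   white along [-0.0677  0.0669] across [-0.0028  0.0089  0.003 ]
```

```bash
cat > plan.py <<'E'
import sys,json,numpy as np
from rig import bot
from scipy.spatial.transform import Rotation as R
def state():
    s=bot.observe(); q=np.array(s["ee_rot"]); M=R.from_quat(q[[1,2,3,0]]).as_matrix()
    return s,np.array(s["tool_pos"]),M
def plan(way,g,n=None,start=None):
    """way: list of (x,y,z,theta,nrows); assume tool vertical; start (p,theta)"""
    s,p,M=state(); th=np.arctan2(M[1,1],M[0,1])
    print("t",round(s["time_s"],2),"pos",np.round(p,4),"theta",round(th,4),"tilt",np.round(M[:,2],4),"F",np.round(s["ft_force"],1),"grip",round(s["grip_width"],4))
    if start is not None: p,th=np.array(start[:3]),start[3]
    rows=[]; P=p.copy(); T=th
    for (x,y,z,t,k) in way:
        p0,t0=P.copy(),T
        for i in range(1,k+1):
            gp=p0+(np.array([x,y,z])-p0)*i/k; gt=t0+(t-t0)*i/k
            tx=np.array([-np.sin(T),np.cos(T),0]);ty=np.array([np.cos(T),np.sin(T),0]);tz=np.array([0,0,-1.])
            d=gp-P; o=[round(float(d@tx),3),round(float(d@ty),3),round(float(d@tz),3)]
            rz=round(-(gt-T),3); P=P+o[0]*tx+o[1]*ty+o[2]*tz; T=T-rz
            assert np.linalg.norm(o)<0.0625 and abs(rz)<0.186,(o,rz)
            rows.append({"offset":o,"angular":[0,0,rz],"gripper":g})
    for i in range(0,len(rows),8): print(json.dumps(rows[i:i+8]))
    print("end",np.round(P,4),round(T,4))
E
python3 -c "
from plan import *
plan([(.48,.3,.25,.145,8)],0.085)"
```

```text
t 0.45 pos [0.2396 0.6311 0.2312] theta 1.208 tilt [-0.e+00 -1.e-04 -1.e+00] F [ 0.1 -0.1 -0.3] grip 0.0854
[{"offset": [-0.043, -0.028, -0.002], "angular": [0, 0, 0.133], "gripper": 0.085}, {"offset": [-0.046, -0.022, -0.003], "angular": [0, 0, 0.133], "gripper": 0.085}, {"offset": [-0.049, -0.016, -0.002], "angular": [0, 0, 0.133], "gripper": 0.085}, {"offset": [-0.05, -0.009, -0.002], "angular": [0, 0, 0.132], "gripper": 0.085}, {"offset": [-0.051, -0.003, -0.003], "angular": [0, 0, 0.133], "gripper": 0.085}, {"offset": [-0.051, 0.005, -0.002], "angular": [0, 0, 0.133], "gripper": 0.085}, {"offset": [-0.05, 0.011, -0.002], "angular": [0, 0, 0.133], "gripper": 0.085}, {"offset": [-0.048, 0.017, -0.003], "angular": [0, 0, 0.133], "gripper": 0.085}]
end [0.4799 0.3    0.2502] 0.145
```

>>> {"op": "send_rows", "data": {"targets": [{"offset": [-0.043,-0.028,-0.002],"angular": [0,0,0.133],"gripper": 0.085},{"offset": [-0.046,-0.022,-0.003],"angular": [0,0,0.133],"gripper": 0.085},{"offset": [-0.049,-0.016,-0.002],"angular": [0,0,0.133],"gripper": 0.085},{"offset": [-0.05,-0.009,-0.002],"angular": [0,0,0.132],"gripper": 0.085},{"offset": [-0.051,-0.003,-0.003],"angular": [0,0,0.133],"gripper": 0.085},{"offset": [-0.051,0.005,-0.002],"angular": [0,0,0.133],"gripper": 0.085},{"offset": [-0.05,0.011,-0.002],"angular": [0,0,0.133],"gripper": 0.085},{"offset": [-0.048,0.017,-0.003],"angular": [0,0,0.133],"gripper": 0.085}]}}

```text
time_s: 1.45
tool_pos: [0.4806, 0.2985, 0.2505]
ee_rot: [0.0, 0.656, 0.755, 0.0]
ft_force: [0.1, 1.2, 1.2]
grip_width: 0.085
```

>>> {"op": "send_rows", "data": {"targets": [{"offset": [0,0,0],"angular": [0,0,0],"gripper": 0.085},{"offset": [0,0,0],"angular": [0,0,0],"gripper": 0.085}]}}

```text
time_s: 1.7
tool_pos: [0.4798, 0.3001, 0.2503]
ee_rot: [-0.0, 0.654, 0.757, 0.0]
ft_force: [0.0, 0.2, 0.1]
grip_width: 0.0847
```

```bash
cat > look.py <<'E'
import sys
from rig import bot
from h import *
s=bot.observe(); d=bot.get_image("wrist"); T=wristT(d,s)
tag=sys.argv[1]
np.savez(f"pics/{tag}.npz",T=T,**{k:v for k,v in d.items()})
cv2.imwrite(f"pics/{tag}.png",d["img"][:,:,::-1])
print(s["time_s"],np.round(s["tool_pos"],4))
if len(sys.argv)>2:
    z=float(sys.argv[2]); b=[float(v) for v in sys.argv[3:7]]
    cv2.imwrite(f"pics/{tag}_r.png",rectify(d,*b,z,0.001,T)[:,:,::-1])
E
python3 look.py w1 0.006 0.3 0.8 -0.02 0.55
```

```text
1.7 [0.4798 0.3001 0.2503]
```

View pics/w1.png

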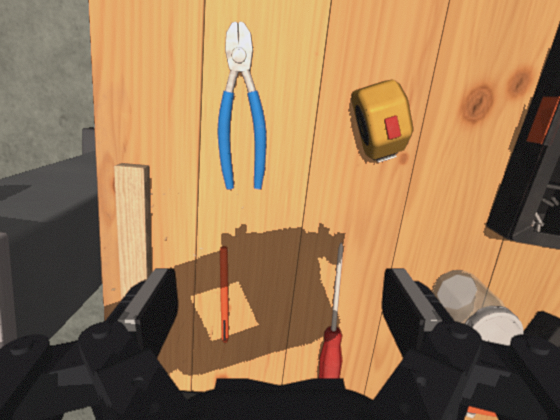

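View pics/w1_r.png

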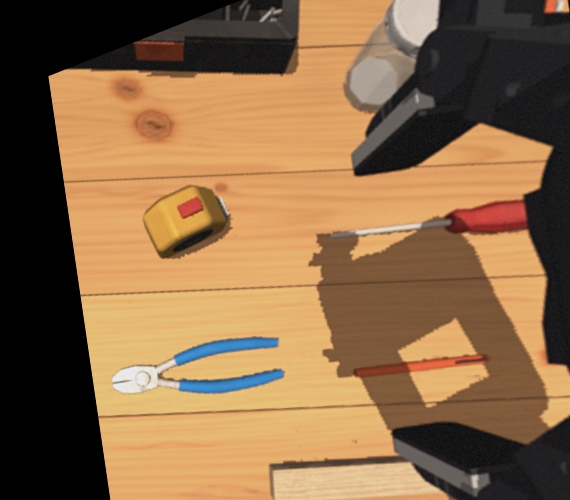

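```bash
cat > wm.py <<'E'
import sys
from h import *
def load(tag):
    d=np.load(f"pics/{tag}.npz"); return d,d["T"]
def rect(d,T,name,z,roi):
    """roi px u0,u1,v0,v1"""
    im=d["img"]; h=cv2.cvtColor(im,cv2.COLOR_RGB2HSV); H,S,V=[h[:,:,i].astype(int) for i in range(3)]
    k={"red":((H<6)|(H>172))&(S>150)&(V>50),"blue":(H>95)&(H<125)&(S>110)&(V>70),"org":((H<11))&(S>190)&(V>110),"yel":(H>14)&(H<32)&(S>190)&(V>60)}[name]
    k=k.astype(np.uint8); q=np.zeros_like(k); q[roi[2]:roi[3],roi[0]:roi[1]]=k[roi[2]:roi[3],roi[0]:roi[1]]
    q=cv2.morphologyEx(q,cv2.MORPH_CLOSE,np.ones((5,5),np.uint8))
    cs,_=cv2.findContours(q,cv2.RETR_EXTERNAL,cv2.CHAIN_APPROX_NONE)
    out=[]
    for c in cs:
        if cv2.contourArea(c)<60: continue
        W=np.array([cast(d,p[0],z,T)[:2] for p in c]).astype(np.float32)
        (cx,cy),(a,b),t=cv2.minAreaRect(W); B=cv2.boxPoints(((cx,cy),(a,b),t)); e=max([B[1]-B[0],B[2]-B[1]],key=np.linalg.norm)
        if e[1]>0:e=-e
        out.append(((cx,cy),sorted((a,b)),np.arctan2(e[1],e[0]),c)); print(name,z,"ctr",np.round((cx,cy),4),"size",np.round(sorted((a,b)),4),"ang",round(float(np.arctan2(e[1],e[0])),3))
    return out
if __name__=="__main__":
    d,T=load("w1")
    rect(d,T,"org",0.006,(200,260,230,360))
    rect(d,T,"blue",0.006,(200,280,80,210))
    rect(d,T,"yel",0.05,(340,430,60,180))
    rect(d,T,"red",0.0135,(300,360,310,420))
    im=cv2.resize(d["img"][60:180,330:430],None,fx=6,fy=6); cv2.imwrite("pics/tapecrop.png",im[:,:,::-1])
E
python3 wm.py
```

```text
org 0.006 ctr [0.4376 0.1063] size [0.0064 0.0773] ang -1.469
blue 0.006 ctr [0.453  0.3246] size [0.0153 0.1042] ang -1.372
blue 0.006 ctr [0.417  0.3193] size [0.0151 0.1041] ang -1.465
red 0.0135 ctr [0.5803 0.0701] size [0.028  0.0794] ang -1.467
```

View pics/tapecrop.png

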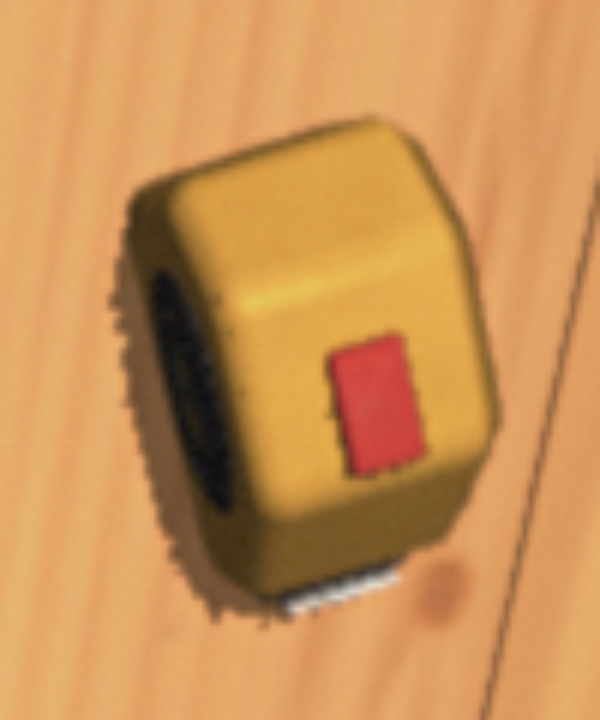

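```bash
python3 -c "
from plan import *
plan([(.4325,.337,.07,.141,4),(.4325,.337,.001,.141,4)],0.08)"
```

```text
t 1.75 pos [0.4795 0.3005 0.2503] theta 0.1464 tilt [-2.e-04  1.e-04 -1.e+00] F [-0.7  0.8 -0.1] grip 0.0849
[{"offset": [0.011, -0.01, 0.045], "angular": [0, 0, 0.001], "gripper": 0.08}, {"offset": [0.01, -0.011, 0.045], "angular": [0, 0, 0.002], "gripper": 0.08}, {"offset": [0.011, -0.01, 0.045], "angular": [0, 0, 0.001], "gripper": 0.08}, {"offset": [0.011, -0.01, 0.045], "angular": [0, 0, 0.001], "gripper": 0.08}, {"offset": [-0.0, -0.0, 0.017], "angular": [0, 0, 0.0], "gripper": 0.08}, {"offset": [-0.0, -0.0, 0.018], "angular": [0, 0, 0.0], "gripper": 0.08}, {"offset": [-0.0, -0.0, 0.017], "angular": [0, 0, 0.0], "gripper": 0.08}, {"offset": [-0.0, -0.0, 0.017], "angular": [0, 0, 0.0], "gripper": 0.08}]
end [0.4327 0.3372 0.0013] 0.1414
```

>>> {"op": "send_rows", "data": {"targets": [{"offset": [0.011,-0.01,0.045],"angular": [0,0,0.001],"gripper": 0.08},{"offset": [0.01,-0.011,0.045],"angular": [0,0,0.002],"gripper": 0.08},{"offset": [0.011,-0.01,0.045],"angular": [0,0,0.001],"gripper": 0.08},{"offset": [0.011,-0.01,0.045],"angular": [0,0,0.001],"gripper": 0.08},{"offset": [0,0,0.017],"angular": [0,0,0],"gripper": 0.08},{"offset": [0,0,0.018],"angular": [0,0,0],"gripper": 0.08},{"offset": [0,0,0.017],"angular": [0,0,0],"gripper": 0.08},{"offset": [0,0,0.016],"angular": [0,0,0],"gripper": 0.08}]}}

```text
time_s: 2.75
tool_pos: [0.4337, 0.3367, 0.0019]
ee_rot: [0.0, 0.656, 0.755, 0.0]
ft_force: [0.0, -0.2, -0.1]
grip_width: 0.0802
```

>>> {"op": "send_rows", "data": {"targets": [{"offset": [0,0,0],"angular": [0,0,0],"gripper": 0.03},{"offset": [0,0,0],"angular": [0,0,0],"gripper": 0.03},{"offset": [0,0,0],"angular": [0,0,0],"gripper": 0.03},{"offset": [0,0,0],"angular": [0,0,0],"gripper": 0.03}], "grip_force": 50}}

```text
time_s: 3.25
tool_pos: [0.4336, 0.337, 0.0032]
ee_rot: [0.0, 0.656, 0.755, 0.001]
ft_force: [0.1, -0.9, 6.0]
grip_width: 0.0434
```

```bash
python3 -c "
from plan import *
plan([(.433,.337,.1,.141,3),(.471,-.0645,.1,-1.539,13)],0.03)"
```

```text
t 3.25 pos [0.4336 0.337  0.0032] theta 0.14 tilt [ 1.2e-03  7.0e-04 -1.0e+00] F [ 0.1 -0.9  6. ] grip 0.0434
[{"offset": [0.0, -0.0, -0.032], "angular": [0, 0, -0.0], "gripper": 0.03}, {"offset": [0.0, -0.0, -0.033], "angular": [0, 0, -0.001], "gripper": 0.03}, {"offset": [0.0, -0.001, -0.032], "angular": [0, 0, -0.0], "gripper": 0.03}, {"offset": [-0.031, -0.001, 0.0], "angular": [0, 0, 0.129], "gripper": 0.03}, {"offset": [-0.031, 0.002, 0.0], "angular": [0, 0, 0.129], "gripper": 0.03}, {"offset": [-0.03, 0.007, 0.0], "angular": [0, 0, 0.13], "gripper": 0.03}, {"offset": [-0.029, 0.01, 0.0], "angular": [0, 0, 0.129], "gripper": 0.03}, {"offset": [-0.028, 0.014, 0.0], "angular": [0, 0, 0.129], "gripper": 0.03}]
[{"offset": [-0.026, 0.018, 0.0], "angular": [0, 0, 0.129], "gripper": 0.03}, {"offset": [-0.023, 0.02, 0.0], "angular": [0, 0, 0.13], "gripper": 0.03}, {"offset": [-0.02, 0.024, 0.0], "angular": [0, 0, 0.129], "gripper": 0.03}, {"offset": [-0.017, 0.026, 0.0], "angular": [0, 0, 0.129], "gripper": 0.03}, {"offset": [-0.014, 0.028, 0.0], "angular": [0, 0, 0.129], "gripper": 0.03}, {"offset": [-0.01, 0.029, 0.0], "angular": [0, 0, 0.13], "gripper": 0.03}, {"offset": [-0.006, 0.03, 0.0], "angular": [0, 0, 0.129], "gripper": 0.03}, {"offset": [-0.002, 0.031, 0.0], "angular": [0, 0, 0.129], "gripper": 0.03}]
end [ 0.4706 -0.0643  0.1002] -1.539
```

>>> {"op": "send_rows", "data": {"targets": [{"offset": [0,0,-0.032],"angular": [0,0,0],"gripper": 0.03},{"offset": [0,0,-0.033],"angular": [0,0,0],"gripper": 0.03},{"offset": [0,-0.001,-0.032],"angular": [0,0,0],"gripper": 0.03},{"offset": [-0.031,-0.001,0],"angular": [0,0,0.129],"gripper": 0.03},{"offset": [-0.031,0.002,0],"angular": [0,0,0.129],"gripper": 0.03},{"offset": [-0.03,0.007,0],"angular": [0,0,0.13],"gripper": 0.03},{"offset": [-0.029,0.01,0],"angular": [0,0,0.129],"gripper": 0.03},{"offset": [-0.028,0.014,0],"angular": [0,0,0.129],"gripper": 0.03}]}}

```text
time_s: 4.25
tool_pos: [0.4463, 0.1814, 0.0992]
ee_rot: [0.0, 0.863, 0.506, -0.0]
ft_force: [0.0, 0.2, -2.8]
grip_width: 0.0431
```

>>> {"op": "send_rows", "data": {"targets": [{"offset": [-0.026,0.018,0],"angular": [0,0,0.129],"gripper": 0.03},{"offset": [-0.023,0.02,0],"angular": [0,0,0.13],"gripper": 0.03},{"offset": [-0.02,0.024,0],"angular": [0,0,0.129],"gripper": 0.03},{"offset": [-0.017,0.026,0],"angular": [0,0,0.129],"gripper": 0.03},{"offset": [-0.014,0.028,0],"angular": [0,0,0.129],"gripper": 0.03},{"offset": [-0.01,0.029,0],"angular": [0,0,0.13],"gripper": 0.03},{"offset": [-0.006,0.03,0],"angular": [0,0,0.129],"gripper": 0.03},{"offset": [-0.002,0.031,0],"angular": [0,0,0.129],"gripper": 0.03}]}}

```text
time_s: 5.25
tool_pos: [0.4695, -0.0655, 0.0992]
ee_rot: [-0.0, 1.0, 0.013, -0.0]
ft_force: [0.4, -1.0, -3.4]
grip_width: 0.0432
```

>>> {"op": "send_rows", "data": {"targets": [{"offset": [0,0,0],"angular": [0,0,0],"gripper": 0.03},{"offset": [0,0,0],"angular": [0,0,0],"gripper": 0.03}]}}

```text
time_s: 5.5
tool_pos: [0.4695, -0.0643, 0.0991]
ee_rot: [-0.0, 1.0, 0.016, -0.0]
ft_force: [-1.0, 0.3, -3.3]
grip_width: 0.043
```

```bash
python3 look.py w2 0.006 0.3 0.8 -0.5 0.07
```

```text
5.5 [ 0.4695 -0.0643  0.0991]
```

View pics/w2.png

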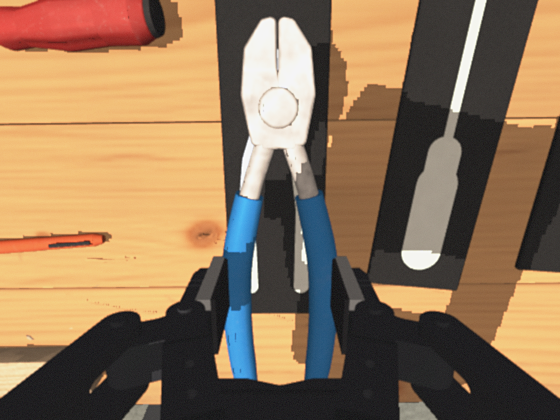

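View pics/w2_r.png

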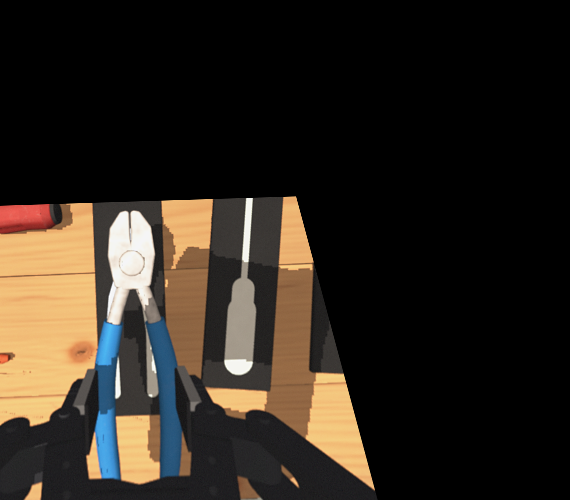

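```bash
python3 -c "
from wm import *
d,T=load('w2')
for p in [(278,18),(240,196),(310,194)]: print('pl',np.round(cast(d,p,.102,T),4))
for p in [(225,313),(335,313),(216,0),(331,0),(370,283),(457,290),(416,0),(505,0)]: print(p,np.round(cast(d,p,.006,T),4))
"
```

```text
pl [ 0.5711 -0.0608  0.102 ]
pl [ 0.505  -0.0472  0.102 ]
pl [ 0.5068 -0.0759  0.102 ]
(225, 313) [ 0.3835 -0.0252  0.006 ]
(335, 313) [ 0.3862 -0.1099  0.006 ]
(216, 0) [ 0.5974 -0.0229  0.006 ]
(331, 0) [ 0.5996 -0.0908  0.006 ]
(370, 283) [ 0.413  -0.1341  0.006 ]
(457, 290) [ 0.4092 -0.2002  0.006 ]
(416, 0) [ 0.6012 -0.141   0.006 ]
(505, 0) [ 0.6028 -0.1935  0.006 ]
```

>>> {"op": "send_rows", "data": {"targets": [{"offset": [0.0025,-0.0025,0.03],"angular": [0,0,0],"gripper": 0.03},{"offset": [0,0,0.03],"angular": [0,0,0],"gripper": 0.03},{"offset": [0,0,0.02],"angular": [0,0,0],"gripper": 0.03},{"offset": [0,0,0.009],"angular": [0,0,0],"gripper": 0.03},{"offset": [0,0,0],"angular": [0,0,0],"gripper": 0.03}]}}

```text
time_s: 6.18
tool_pos: [0.4723, -0.0615, 0.0105]
ee_rot: [-0.0, 1.0, 0.016, 0.0]
ft_force: [-0.2, -0.2, -2.6]
grip_width: 0.0434
```

>>> {"op": "send_rows", "data": {"targets": [{"offset": [0,0,0.0015],"angular": [0,0,0],"gripper": 0.03},{"offset": [0,0,0],"angular": [0,0,0],"gripper": 0.07},{"offset": [0,0,0],"angular": [0,0,0],"gripper": 0.07},{"offset": [0,0,0],"angular": [0,0,0],"gripper": 0.07},{"offset": [0,0,-0.05],"angular": [0,0,0],"gripper": 0.07},{"offset": [0,0,-0.05],"angular": [0,0,0],"gripper": 0.07},{"offset": [-0.03,-0.05,-0.02],"angular": [0,0,0],"gripper": 0.08},{"offset": [-0.03,-0.05,-0.01],"angular": [0,0,0],"gripper": 0.08}]}}

```text
time_s: 7.18
tool_pos: [0.4086, 0.0368, 0.1403]
ee_rot: [-0.0, 1.0, 0.014, 0.001]
ft_force: [1.4, 0.8, 0.3]
grip_width: 0.0802
```

>>> {"op": "send_rows", "data": {"targets": [{"offset": [0,0.05,-0.02],"angular": [0,0,0],"gripper": 0.08},{"offset": [0,0.05,-0.02],"angular": [0,0,0],"gripper": 0.08},{"offset": [0,0.055,-0.02],"angular": [0,0,0],"gripper": 0.08},{"offset": [0,0.05,-0.02],"angular": [0,0,0],"gripper": 0.08},{"offset": [0,0,0],"angular": [0,0,0],"gripper": 0.08},{"offset": [0,0,0],"angular": [0,0,0],"gripper": 0.08}]}}

```text
time_s: 7.92
tool_pos: [0.4152, -0.1686, 0.2184]
ee_rot: [-0.0, 1.0, 0.015, -0.0]
ft_force: [-0.3, -0.2, -0.6]
grip_width: 0.0799
```

```bash
python3 look.py w3 0.006 0.3 0.8 -0.5 0.1
```

```text
7.925 [ 0.4152 -0.1686  0.2184]
```

View pics/w3_r.png

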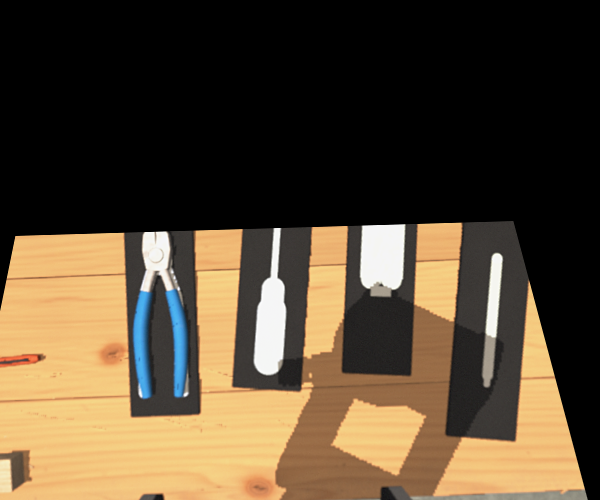

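```bash
python3 -c "
from plan import *
plan([(.54,.12,.22,.13,10)],0.08)"
```

```text
t 7.97 pos [ 0.4153 -0.1681  0.2183] theta -1.5396 tilt [-5.e-04  5.e-04 -1.e+00] F [ 0.  -0.4 -1. ] grip 0.0798
[{"offset": [0.013, -0.028, -0.0], "angular": [0, 0, -0.167], "gripper": 0.08}, {"offset": [0.018, -0.026, -0.0], "angular": [0, 0, -0.167], "gripper": 0.08}, {"offset": [0.022, -0.023, -0.001], "angular": [0, 0, -0.167], "gripper": 0.08}, {"offset": [0.026, -0.018, 0.0], "angular": [0, 0, -0.167], "gripper": 0.08}, {"offset": [0.028, -0.014, 0.0], "angular": [0, 0, -0.167], "gripper": 0.08}, {"offset": [0.03, -0.009, -0.0], "angular": [0, 0, -0.167], "gripper": 0.08}, {"offset": [0.031, -0.004, -0.0], "angular": [0, 0, -0.167], "gripper": 0.08}, {"offset": [0.031, 0.001, -0.0], "angular": [0, 0, -0.167], "gripper": 0.08}]
[{"offset": [0.031, 0.006, -0.001], "angular": [0, 0, -0.167], "gripper": 0.08}, {"offset": [0.029, 0.012, 0.0], "angular": [0, 0, -0.167], "gripper": 0.08}]
end [0.5403 0.1197 0.2203] 0.1304
```

>>> {"op": "send_rows", "data": {"targets": [{"offset": [0.013,-0.028,0],"angular": [0,0,-0.167],"gripper": 0.08},{"offset": [0.018,-0.026,0],"angular": [0,0,-0.167],"gripper": 0.08},{"offset": [0.022,-0.023,-0.001],"angular": [0,0,-0.167],"gripper": 0.08},{"offset": [0.026,-0.018,0],"angular": [0,0,-0.167],"gripper": 0.08},{"offset": [0.028,-0.014,0],"angular": [0,0,-0.167],"gripper": 0.08},{"offset": [0.03,-0.009,0],"angular": [0,0,-0.167],"gripper": 0.08},{"offset": [0.031,-0.004,0],"angular": [0,0,-0.167],"gripper": 0.08},{"offset": [0.031,0.001,0],"angular": [0,0,-0.167],"gripper": 0.08}]}}

```text
time_s: 8.98
tool_pos: [0.515, 0.0637, 0.2194]
ee_rot: [-0.0, 0.773, 0.634, -0.0]
ft_force: [0.3, -0.4, -0.3]
grip_width: 0.0802
```

>>> {"op": "send_rows", "data": {"targets": [{"offset": [0.031,0.006,-0.001],"angular": [0,0,-0.167],"gripper": 0.08},{"offset": [0.029,0.012,0],"angular": [0,0,-0.167],"gripper": 0.08},{"offset": [0,0,0],"angular": [0,0,0],"gripper": 0.08},{"offset": [0,0,0],"angular": [0,0,0],"gripper": 0.08}]}}

```text
time_s: 9.48
tool_pos: [0.5399, 0.1195, 0.2205]
ee_rot: [-0.0, 0.66, 0.751, -0.0]
ft_force: [-0.6, -0.8, 0.0]
grip_width: 0.0803
```

```bash
python3 look.py w4 0.0135 0.35 0.8 -0.02 0.4
```

```text
9.475 [0.5399 0.1195 0.2205]
```

View pics/w4_r.png

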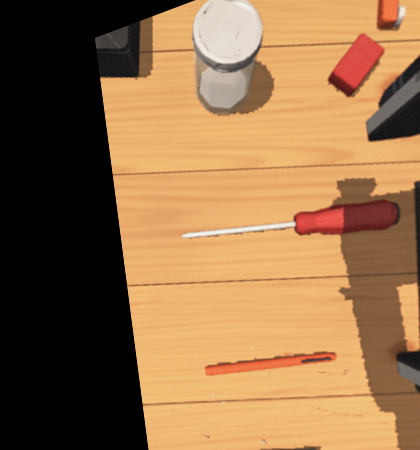

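View pics/w4.png

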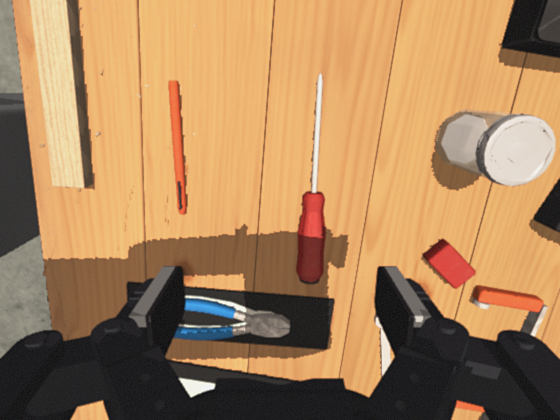

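```bash
python3 -c "
from plan import *
plan([(.583,.055,.08,.11,4),(.583,.055,.002,.11,4)],0.07)
plan([(.583,.055,.1,.11,3),(.4785,-.1715,.1,-1.63,11)],0.02,start=(.583,.055,.002,.11))"
```

```text
t 9.53 pos [0.54   0.1191 0.2207] theta 0.1292 tilt [-3.e-04 -2.e-04 -1.e+00] F [-0.2  0.2 -0.1] grip 0.0799
[{"offset": [-0.017, 0.009, 0.035], "angular": [0, 0, 0.005], "gripper": 0.07}, {"offset": [-0.018, 0.008, 0.035], "angular": [0, 0, 0.005], "gripper": 0.07}, {"offset": [-0.017, 0.009, 0.035], "angular": [0, 0, 0.004], "gripper": 0.07}, {"offset": [-0.017, 0.009, 0.036], "angular": [0, 0, 0.005], "gripper": 0.07}, {"offset": [0.0, -0.0, 0.019], "angular": [0, 0, 0.0], "gripper": 0.07}, {"offset": [0.0, -0.0, 0.02], "angular": [0, 0, 0.0], "gripper": 0.07}, {"offset": [0.0, -0.0, 0.019], "angular": [0, 0, 0.0], "gripper": 0.07}, {"offset": [0.0, -0.0, 0.02], "angular": [0, 0, 0.0], "gripper": 0.07}]
end [0.5831 0.0549 0.0017] 0.1102
t 9.53 pos [0.54   0.1191 0.2207] theta 0.1292 tilt [-3.e-04 -2.e-04 -1.e+00] F [-0.2  0.2 -0.1] grip 0.0799
[{"offset": [0.0, 0.0, -0.033], "angular": [0, 0, -0.0], "gripper": 0.02}, {"offset": [0.0, 0.0, -0.032], "angular": [0, 0, -0.0], "gripper": 0.02}, {"offset": [0.0, 0.0, -0.033], "angular": [0, 0, -0.0], "gripper": 0.02}, {"offset": [-0.019
[... 168 characters left out ...]
0], "angular": [0, 0, 0.159], "gripper": 0.02}, {"offset": [-0.022, -0.002, 0.0], "angular": [0, 0, 0.158], "gripper": 0.02}, {"offset": [-0.023, 0.002, 0.0], "angular": [0, 0, 0.158], "gripper": 0.02}]
[{"offset": [-0.022, 0.006, 0.0], "angular": [0, 0, 0.158], "gripper": 0.02}, {"offset": [-0.021, 0.009, 0.0], "angular": [0, 0, 0.158], "gripper": 0.02}, {"offset": [-0.019, 0.012, 0.0], "angular": [0, 0, 0.158], "gripper": 0.02}, {"offset": [-0.017, 0.015, 0.0], "angular": [0, 0, 0.159], "gripper": 0.02}, {"offset": [-0.014, 0.017, 0.0], "angular": [0, 0, 0.158], "gripper": 0.02}, {"offset": [-0.012, 0.02, 0.0], "angular": [0, 0, 0.158], "gripper": 0.02}]
end [ 0.4782 -0.1717  0.1   ] -1.63
```

>>> {"op": "send_rows", "data": {"targets": [{"offset": [-0.017,0.009,0.035],"angular": [0,0,0.005],"gripper": 0.07},{"offset": [-0.018,0.008,0.035],"angular": [0,0,0.005],"gripper": 0.07},{"offset": [-0.017,0.009,0.035],"angular": [0,0,0.004],"gripper": 0.07},{"offset": [-0.017,0.009,0.036],"angular": [0,0,0.005],"gripper": 0.07},{"offset": [0,0,0.019],"angular": [0,0,0],"gripper": 0.07},{"offset": [0,0,0.02],"angular": [0,0,0],"gripper": 0.07},{"offset": [0,0,0.019],"angular": [0,0,0],"gripper": 0.07},{"offset": [0,0,0.02],"angular": [0,0,0],"gripper": 0.07}]}}

```text
time_s: 10.52
tool_pos: [0.5838, 0.0551, 0.0012]
ee_rot: [0.0, 0.667, 0.745, 0.0]
ft_force: [0.3, 0.1, 0.7]
grip_width: 0.0698
```

>>> {"op": "send_rows", "data": {"targets": [{"offset": [0,0,0],"angular": [0,0,0],"gripper": 0.02},{"offset": [0,0,0],"angular": [0,0,0],"gripper": 0.02},{"offset": [0,0,0],"angular": [0,0,0],"gripper": 0.02},{"offset": [0,0,0],"angular": [0,0,0],"gripper": 0.02},{"offset": [0,0,0],"angular": [0,0,0],"gripper": 0.02}], "grip_force": 50}}

```text
time_s: 11.15
tool_pos: [0.5843, 0.0548, 0.0028]
ee_rot: [0.001, 0.667, 0.745, 0.001]
ft_force: [-0.2, -0.3, 6.0]
grip_width: 0.0225
```

>>> {"op": "send_rows", "data": {"targets": [{"offset": [0,0,-0.033],"angular": [0,0,0],"gripper": 0.015},{"offset": [0,0,-0.032],"angular": [0,0,0],"gripper": 0.015},{"offset": [0,0,-0.033],"angular": [0,0,0],"gripper": 0.015},{"offset": [-0.019,-0.012,0],"angular": [0,0,0.158],"gripper": 0.015},{"offset": [-0.021,-0.008,0],"angular": [0,0,0.158],"gripper": 0.015},{"offset": [-0.023,-0.005,0],"angular": [0,0,0.159],"gripper": 0.015},{"offset": [-0.022,-0.002,0],"angular": [0,0,0.158],"gripper": 0.015},{"offset": [-0.023,0.002,0],"angular": [0,0,0.158],"gripper": 0.015}]}}

```text
time_s: 12.15
tool_pos: [0.5355, -0.049, 0.0999]
ee_rot: [0.0, 0.904, 0.428, 0.0]
ft_force: [0.1, 0.1, -1.4]
grip_width: 0.0225
```

>>> {"op": "send_rows", "data": {"targets": [{"offset": [-0.022,0.006,0],"angular": [0,0,0.158],"gripper": 0.015},{"offset": [-0.021,0.009,0],"angular": [0,0,0.158],"gripper": 0.015},{"offset": [-0.019,0.012,0],"angular": [0,0,0.158],"gripper": 0.015},{"offset": [-0.017,0.015,0],"angular": [0,0,0.159],"gripper": 0.015},{"offset": [-0.014,0.017,0],"angular": [0,0,0.158],"gripper": 0.015},{"offset": [-0.012,0.02,0],"angular": [0,0,0.158],"gripper": 0.015},{"offset": [0,0,0],"angular": [0,0,0],"gripper": 0.015},{"offset": [0,0,0],"angular": [0,0,0],"gripper": 0.015}]}}

```text
time_s: 13.15
tool_pos: [0.4792, -0.1718, 0.0999]
ee_rot: [-0.0, 1.0, -0.028, 0.0]
ft_force: [0.6, 1.1, -0.8]
grip_width: 0.0221
```

```bash
python3 look.py w5 0.006 0.3 0.8 -0.5 0.1; python3 -c "
from plan import *
plan([],0)"
```

```text
13.15 [ 0.4792 -0.1718  0.0999]
t 13.2 pos [ 0.4793 -0.1716  0.0998] theta -1.6268 tilt [ 1.e-04  1.e-04 -1.e+00] F [-0.6  0.8 -0.5] grip 0.0226
end [ 0.4793 -0.1716  0.0998] -1.6268
```

View pics/w5.png

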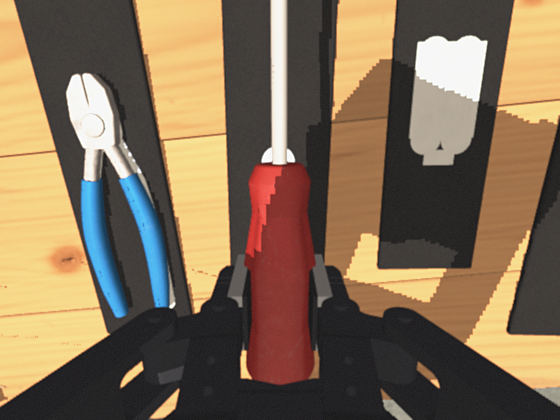

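```bash
python3 -c "
from wm import *
d,T=load('w5')
for p,z in [((278,165),.111),((278,149),.006),((280,0),.111),((223,0),.006),((335,0),.006)]: print(p,z,np.round(cast(d,p,z,T),4))
"
```

```text
(278, 165) 0.111 [ 0.5296 -0.1744  0.111 ]
(278, 149) 0.006 [ 0.5205 -0.1734  0.006 ]
(280, 0) 0.111 [ 0.5845 -0.1782  0.111 ]
(223, 0) 0.006 [ 0.6104 -0.1459  0.006 ]
(335, 0) 0.006 [ 0.6066 -0.2122  0.006 ]
```

>>> {"op": "send_rows", "data": {"targets": [{"offset": [-0.0035,0,0.03],"angular": [0,0,0],"gripper": 0.015},{"offset": [0,0,0.03],"angular": [0,0,0],"gripper": 0.015},{"offset": [0,0,0.02],"angular": [0,0,0],"gripper": 0.015},{"offset": [0,0,0.0105],"angular": [0,0,0],"gripper": 0.015},{"offset": [0,0,0],"angular": [0,0,0],"gripper": 0.015}]}}

```text
time_s: 13.82
tool_pos: [0.476, -0.1715, 0.0094]
ee_rot: [-0.0, 1.0, -0.028, 0.0]
ft_force: [-1.3, 0.6, -0.9]
grip_width: 0.0225
```

Release, lift, back off and look.

>>> {"op": "send_rows", "data": {"targets": [{"offset": [0,0,0.001],"angular": [0,0,0],"gripper": 0.015},{"offset": [0,0,0],"angular": [0,0,0],"gripper": 0.06},{"offset": [0,0,0],"angular": [0,0,0],"gripper": 0.06},{"offset": [0,0,0],"angular": [0,0,0],"gripper": 0.06},{"offset": [0,0,-0.05],"angular": [0,0,0],"gripper": 0.06},{"offset": [0,0,-0.05],"angular": [0,0,0],"gripper": 0.06},{"offset": [-0.04,0,-0.04],"angular": [0,0,0],"gripper": 0.08},{"offset": [-0.04,0,-0.04],"angular": [0,0,0],"gripper": 0.08}]}}

```text
time_s: 14.82
tool_pos: [0.3947, -0.167, 0.1896]
ee_rot: [0.0, 1.0, -0.029, -0.0]
ft_force: [0.4, -0.6, 0.3]
grip_width: 0.0801
```

>>> {"op": "send_rows", "data": {"targets": [{"offset": [0,0,0],"angular": [0,0,0],"gripper": 0.08},{"offset": [0,0,0],"angular": [0,0,0],"gripper": 0.08}]}}

```text
time_s: 15.08
tool_pos: [0.3958, -0.1672, 0.188]
ee_rot: [0.0, 1.0, -0.029, 0.0]
ft_force: [0.0, -0.6, 0.2]
grip_width: 0.0802
```

```bash
python3 look.py w6 0.006 0.3 0.8 -0.5 0.1; python3 -c "
from plan import *
plan([(.45,.16,.22,.112,12)],0.08)"
```

```text
15.075 [ 0.3958 -0.1672  0.188 ]
t 15.12 pos [ 0.3959 -0.1671  0.1873] theta -1.629 tilt [-1.e-03  5.e-04 -1.e+00] F [ 0.8 -0.5 -0.3] grip 0.0803
[{"offset": [0.003, -0.027, -0.003], "angular": [0, 0, -0.145], "gripper": 0.08}, {"offset": [0.007, -0.027, -0.002], "angular": [0, 0, -0.145], "gripper": 0.08}, {"offset": [0.011, -0.026, -0.003], "angular": [0, 0, -0.145], "gripper": 0.08}, {"offset": [0.014, -0.024, -0.003], "angular": [0, 0, -0.145], "gripper": 0.08}, {"offset": [0.017, -0.021, -0.003], "angular": [0, 0, -0.145], "gripper": 0.08}, {"offset": [0.021, -0.019, -0.002], "angular": [0, 0, -0.145], "gripper": 0.08}, {"offset": [0.022, -0.015, -0.003], "angular": [0, 0, -0.146], "gripper": 0.08}, {"offset": [0.025, -0.012, -0.003], "angular": [0, 0, -0.145], "gripper": 0.08}]
[{"offset": [0.027, -0.008, -0.002], "angular": [0, 0, -0.145], "gripper": 0.08}, {"offset": [0.027, -0.005, -0.003], "angular": [0, 0, -0.145], "gripper": 0.08}, {"offset": [0.028, -0.0, -0.003], "angular": [0, 0, -0.145], "gripper": 0.08}, {"offset": [0.027, 0.003, -0.003], "angular": [0, 0, -0.145], "gripper": 0.08}]
end [0.4495 0.16   0.2203] 0.112
```

View pics/w6_r.png

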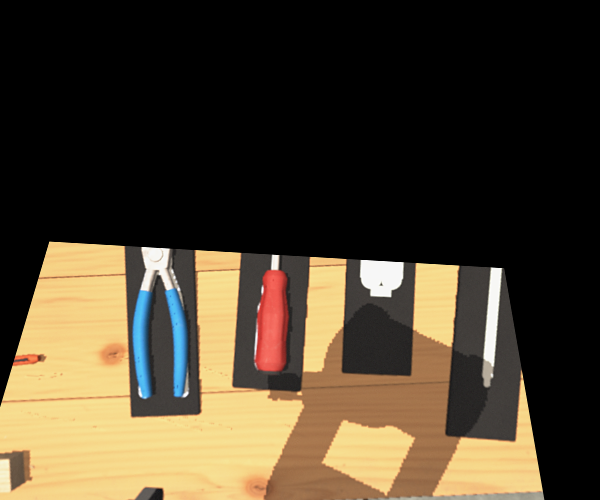

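```bash
python3 -c "
from plan import *
plan([(.435,.129,.08,.116,12),(.435,.129,.0035,.116,4)],0.05)
plan([(.435,.129,.09,.116,3),(.4805,-.392,.09,-1.654,13)],0.0,start=(.435,.129,.003,.116))"
```

```text
t 15.12 pos [ 0.3959 -0.1671  0.1873] theta -1.629 tilt [-1.e-03  5.e-04 -1.e+00] F [ 0.8 -0.5 -0.3] grip 0.0803
[{"offset": [0.002, -0.025, 0.009], "angular": [0, 0, -0.145], "gripper": 0.05}, {"offset": [0.005, -0.024, 0.009], "angular": [0, 0, -0.146], "gripper": 0.05}, {"offset": [0.009, -0.023, 0.009], "angular": [0, 0, -0.145], "gripper": 0.05}, {"offset": [0.012, -0.022, 0.009], "angular": [0, 0, -0.146], "gripper": 0.05}, {"offset": [0.015, -0.02, 0.009], "angular": [0, 0, -0.145], "gripper": 0.05}, {"offset": [0.018, -0.017, 0.009], "angular": [0, 0, -0.145], "gripper": 0.05}, {"offset": [0.02, -0.015, 0.009], "angular": [0, 0, -0.146], "gripper": 0.05}, {"offset": [0.022, -0.011, 0.009], "angular": [0, 0, -0.145], "gripper": 0.05}]
[{"offset": [0.024, -0.008, 0.009], "angular": [0, 0, -0.146], "gripper": 0.05}, {"offset": [0.024, -0.005, 0.008], "angular": [0, 0, -0.145], "gripper": 0.05}, {"offset": [0.025, -0.001, 0.009], "angular": [0, 0, -0.146], "gripper": 0.05}, {"offset": [0.025, 0.003, 0.009], "angular": [0, 0, -0.145], "gripper": 0.05}, {"offset": [0.0, -0.0, 0.019
[... 947 characters left out ...]
35, 0.02, 0.0], "angular": [0, 0, 0.136], "gripper": 0.0}]
[{"offset": [-0.032, 0.024, 0.0], "angular": [0, 0, 0.136], "gripper": 0.0}, {"offset": [-0.028, 0.028, 0.0], "angular": [0, 0, 0.136], "gripper": 0.0}, {"offset": [-0.024, 0.033, 0.0], "angular": [0, 0, 0.136], "gripper": 0.0}, {"offset": [-0.02, 0.035, 0.0], "angular": [0, 0, 0.136], "gripper": 0.0}, {"offset": [-0.015, 0.037, 0.0], "angular": [0, 0, 0.137], "gripper": 0.0}, {"offset": [-0.009, 0.039, 0.0], "angular": [0, 0, 0.136], "gripper": 0.0}, {"offset": [-0.004, 0.04, 0.0], "angular": [0, 0, 0.136], "gripper": 0.0}, {"offset": [0.001, 0.04, 0.0], "angular": [0, 0, 0.136], "gripper": 0.0}]
end [ 0.4803 -0.3915  0.09  ] -1.654
```

>>> {"op": "send_rows", "data": {"targets": [{"offset": [0.002,-0.025,0.009],"angular": [0,0,-0.145],"gripper": 0.05},{"offset": [0.005,-0.024,0.009],"angular": [0,0,-0.146],"gripper": 0.05},{"offset": [0.009,-0.023,0.009],"angular": [0,0,-0.145],"gripper": 0.05},{"offset": [0.012,-0.022,0.009],"angular": [0,0,-0.146],"gripper": 0.05},{"offset": [0.015,-0.02,0.009],"angular": [0,0,-0.145],"gripper": 0.05},{"offset": [0.018,-0.017,0.009],"angular": [0,0,-0.145],"gripper": 0.05},{"offset": [0.02,-0.015,0.009],"angular": [0,0,-0.146],"gripper": 0.05},{"offset": [0.022,-0.011,0.009],"angular": [0,0,-0.145],"gripper": 0.05}]}}

```text
time_s: 16.12
tool_pos: [0.4215, 0.0309, 0.1145]
ee_rot: [-0.001, 0.85, 0.527, -0.001]
ft_force: [-0.3, 0.2, 0.5]
grip_width: 0.0501
```

>>> {"op": "send_rows", "data": {"targets": [{"offset": [0.024,-0.008,0.009],"angular": [0,0,-0.146],"gripper": 0.05},{"offset": [0.024,-0.005,0.008],"angular": [0,0,-0.145],"gripper": 0.05},{"offset": [0.025,-0.001,0.009],"angular": [0,0,-0.146],"gripper": 0.05},{"offset": [0.025,0.003,0.009],"angular": [0,0,-0.145],"gripper": 0.05},{"offset": [0,0,0.019],"angular": [0,0,0],"gripper": 0.05},{"offset": [0,0,0.019],"angular": [0,0,0],"gripper": 0.05},{"offset": [0,0,0.02],"angular": [0,0,0],"gripper": 0.05},{"offset": [0,0,0.018],"angular": [0,0,0],"gripper": 0.05}]}}

```text
time_s: 17.12
tool_pos: [0.4347, 0.1282, 0.0034]
ee_rot: [-0.0, 0.666, 0.746, -0.001]
ft_force: [-1.0, 0.0, 0.1]
grip_width: 0.0504
```

>>> {"op": "send_rows", "data": {"targets": [{"offset": [0,0,0],"angular": [0,0,0],"gripper": 0.05}]}}

```text
time_s: 17.25
tool_pos: [0.4342, 0.1283, 0.0035]
ee_rot: [-0.001, 0.665, 0.747, -0.001]
ft_force: [0.3, 0.1, 0.0]
grip_width: 0.0496
```

```bash
python3 look.py w7
```

```text
17.25 [0.4342 0.1283 0.0035]
```

View pics/w7.png

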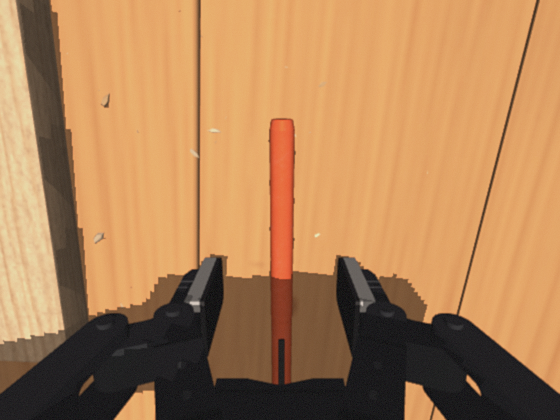

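>>> {"op": "send_rows", "data": {"targets": [{"offset": [0,0,0],"angular": [0,0,0],"gripper": 0},{"offset": [0,0,0],"angular": [0,0,0],"gripper": 0},{"offset": [0,0,0],"angular": [0,0,0],"gripper": 0},{"offset": [0,0,0],"angular": [0,0,0],"gripper": 0}], "grip_force": 40}}

```text
time_s: 17.8
tool_pos: [0.4356, 0.129, 0.0061]
ee_rot: [0.0, 0.665, 0.747, 0.0]
ft_force: [-1.6, -0.1, 5.7]
grip_width: 0.0076
```

```bash
python3 -c "
from wm import *
d,T=load('w7')
print(np.round(cast(d,(282,119),.007,T),4))
from plan import *
plan([],0)
"
```

```text
[0.4271 0.1949 0.007 ]
t 17.8 pos [0.4356 0.129  0.0061] theta 0.116 tilt [ 1.1e-03  1.0e-04 -1.0e+00] F [-1.6 -0.1  5.7] grip 0.0076
end [0.4356 0.129  0.0061] 0.116
```

>>> {"op": "send_rows", "data": {"targets": [{"offset": [0,0,-0.029],"angular": [0,0,0],"gripper": 0},{"offset": [0,0,-0.029],"angular": [0,0,0],"gripper": 0},{"offset": [0,0,-0.029],"angular": [0,0,0],"gripper": 0},{"offset": [-0.04,-0.001,0],"angular": [0,0,0.136],"gripper": 0},{"offset": [-0.04,0.004,0],"angular": [0,0,0.136],"gripper": 0},{"offset": [-0.039,0.01,0],"angular": [0,0,0.136],"gripper": 0},{"offset": [-0.038,0.015,0],"angular": [0,0,0.137],"gripper": 0},{"offset": [-0.035,0.02,0],"angular": [0,0,0.136],"gripper": 0}]}}

```text
time_s: 18.8
tool_pos: [0.4528, -0.0733, 0.0926]
ee_rot: [0.0, 0.877, 0.48, 0.0]
ft_force: [0.7, 0.4, -0.8]
grip_width: 0.0079
```

>>> {"op": "send_rows", "data": {"targets": [{"offset": [-0.032,0.024,0],"angular": [0,0,0.136],"gripper": 0},{"offset": [-0.028,0.028,0],"angular": [0,0,0.136],"gripper": 0},{"offset": [-0.024,0.033,0],"angular": [0,0,0.136],"gripper": 0},{"offset": [-0.02,0.035,0],"angular": [0,0,0.136],"gripper": 0},{"offset": [-0.015,0.037,0],"angular": [0,0,0.137],"gripper": 0},{"offset": [-0.009,0.039,0],"angular": [0,0,0.136],"gripper": 0},{"offset": [-0.004,0.04,0],"angular": [0,0,0.136],"gripper": 0},{"offset": [0.001,0.04,0],"angular": [0,0,0.136],"gripper": 0}]}}

```text
time_s: 19.8
tool_pos: [0.4804, -0.393, 0.0924]
ee_rot: [0.0, 0.999, -0.044, 0.0]
ft_force: [0.3, -0.3, 0.1]
grip_width: 0.0078
```

>>> {"op": "send_rows", "data": {"targets": [{"offset": [0,0,0],"angular": [0,0,0],"gripper": 0},{"offset": [0,0,0],"angular": [0,0,0],"gripper": 0}]}}

```text
time_s: 20.05
tool_pos: [0.4803, -0.3913, 0.0921]
ee_rot: [-0.0, 0.999, -0.041, -0.0]
ft_force: [-0.2, 0.3, -0.1]
grip_width: 0.0083
```

```bash
python3 look.py w8; python3 -c "
from plan import *
plan([],0)"
```

```text
20.05 [ 0.4803 -0.3913  0.0921]
t 20.1 pos [ 0.4804 -0.3909  0.0922] theta -1.6525 tilt [-1.e-04  3.e-04 -1.e+00] F [ 0.5 -0.1 -0.8] grip 0.0078
end [ 0.4804 -0.3909  0.0922] -1.6525
```

View pics/w8.png

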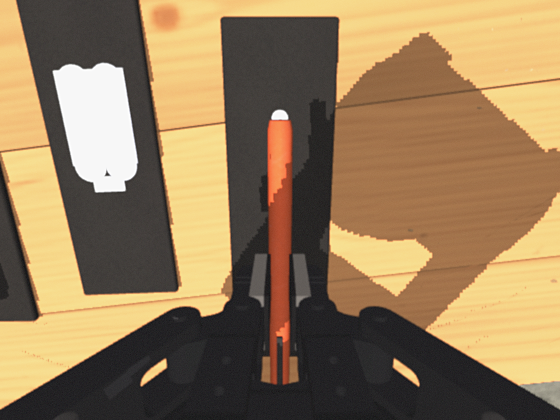

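```bash
python3 -c "
from wm import *
d,T=load('w8')
for p,z in [((221,17),.006),((338,17),.006),((280,110),.006),((280,119),.095),((84,294),.006),((177,289),.006),((18,0),.006),((132,0),.006),((108,66),.006),((109,191),.006),((57,70),.006),((123,66),.006)]: print(p,z,np.round(cast(d,p,z,T),4))
"
```

```text
(221, 17) 0.006 [ 0.6016 -0.3674  0.006 ]
(338, 17) 0.006 [ 0.596  -0.4351  0.006 ]
(280, 110) 0.006 [ 0.5468 -0.3973  0.006 ]
(280, 119) 0.095 [ 0.5468 -0.3973  0.095 ]
(84, 294) 0.006 [ 0.4285 -0.2432  0.006 ]
(177, 289) 0.006 [ 0.427 -0.312  0.006]
(18, 0) 0.006 [ 0.6198 -0.2526  0.006 ]
(132, 0) 0.006 [ 0.6145 -0.3177  0.006 ]
(108, 66) 0.006 [ 0.5808 -0.2961  0.006 ]
(109, 191) 0.006 [ 0.504  -0.2791  0.006 ]
(57, 70) 0.006 [ 0.5811 -0.2648  0.006 ]
(123, 66) 0.006 [ 0.5801 -0.3051  0.006 ]
```

>>> {"op": "send_rows", "data": {"targets": [{"offset": [0,0,0.03],"angular": [0,0,0],"gripper": 0},{"offset": [0,0,0.025],"angular": [0,0,0],"gripper": 0},{"offset": [0,0,0.015],"angular": [0,0,0],"gripper": 0},{"offset": [0,0,0.009],"angular": [0,0,0],"gripper": 0},{"offset": [0,0,0.001],"angular": [0,0,0],"gripper": 0},{"offset": [0,0,0],"angular": [0,0,0],"gripper": 0}]}}

```text
time_s: 20.85
tool_pos: [0.4807, -0.3918, 0.013]
ee_rot: [0.0, 0.999, -0.042, 0.0]
ft_force: [-0.0, 0.3, 0.5]
grip_width: 0.0079
```

>>> {"op": "send_rows", "data": {"targets": [{"offset": [0,0,0.0015],"angular": [0,0,0],"gripper": 0},{"offset": [0,0,0],"angular": [0,0,0],"gripper": 0.04},{"offset": [0,0,0],"angular": [0,0,0],"gripper": 0.04},{"offset": [0,0,0],"angular": [0,0,0],"gripper": 0.04},{"offset": [0,0,-0.05],"angular": [0,0,0],"gripper": 0.04},{"offset": [0,0,-0.05],"angular": [0,0,0],"gripper": 0.04},{"offset": [-0.04,0,-0.03],"angular": [0,0,0],"gripper": 0.08},{"offset": [0,0,0],"angular": [0,0,0],"gripper": 0.08}]}}

```text
time_s: 21.85
tool_pos: [0.4399, -0.389, 0.1438]
ee_rot: [0.001, 0.999, -0.042, 0.002]
ft_force: [-0.5, -0.7, -0.1]
grip_width: 0.0746
```

```bash
python3 look.py w9; python3 -c "
from plan import *
from wm import *
d,T=load('w4')
th=.5
plan([(.5,.2,.26,th,12),(.58,.34,.26,th,4)],0.08)"
```

```text
21.85 [ 0.4399 -0.389   0.1438]
t 21.9 pos [ 0.4403 -0.3886  0.142 ] theta -1.6548 tilt [ 0.0017 -0.0016 -1.    ] F [ 0.2 -0.3  0.3] grip 0.0796
[{"offset": [0.001, -0.049, -0.01], "angular": [0, 0, -0.18], "gripper": 0.08}, {"offset": [0.01, -0.049, -0.01], "angular": [0, 0, -0.179], "gripper": 0.08}, {"offset": [0.018, -0.046, -0.009], "angular": [0, 0, -0.18], "gripper": 0.08}, {"offset": [0.026, -0.042, -0.01], "angular": [0, 0, -0.179], "gripper": 0.08}, {"offset": [0.033, -0.036, -0.01], "angular": [0, 0, -0.18], "gripper": 0.08}, {"offset": [0.039, -0.03, -0.01], "angular": [0, 0, -0.179], "gripper": 0.08}, {"offset": [0.044, -0.023, -0.01], "angular": [0, 0, -0.18], "gripper": 0.08}, {"offset": [0.047, -0.015, -0.01], "angular": [0, 0, -0.18], "gripper": 0.08}]
[{"offset": [0.049, -0.005, -0.009], "angular": [0, 0, -0.179], "gripper": 0.08}, {"offset": [0.049, 0.003, -0.01], "angular": [0, 0, -0.18], "gripper": 0.08}, {"offset": [0.048, 0.011, -0.01], "angular": [0, 0, -0.179], "gripper": 0.08}, {"offset": [0.045, 0.021, -0.01], "angular": [0, 0, -0.18], "gripper": 0.08}, {"offset": [0.021, 0.034, 0.0], "angular": [0, 0, 0.0], "gripper": 0.08}, {"offset": [0.021, 0.034, 0.0], "angular": [0, 0, 0.0], "gripper": 0.08}, {"offset": [0.021, 0.035, 0.0], "angular": [0, 0, 0.0], "gripper": 0.08}, {"offset": [0.021, 0.034, 0.0], "angular": [0, 0, 0.0], "gripper": 0.08}]
end [0.5802 0.3398 0.26  ] 0.5002
```

View pics/w9.png

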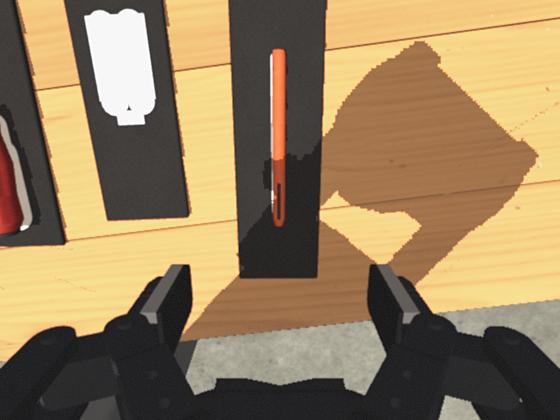

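```bash
python3 -c "
from wm import *
d,T=load('w1')
for p,z in [((359,92),.06),((375,146),.06),((392.5,80),.06),((412.5,130),.06),((377,161),.01),((397,154),.01)]: print(p,z,np.round(cast(d,p,z,T),4))
"
```

```text
(359, 92) 0.06 [0.5385 0.3881 0.06  ]
(375, 146) 0.06 [0.5635 0.3431 0.06  ]
(392.5, 80) 0.06 [0.5658 0.4024 0.06  ]
(412.5, 130) 0.06 [0.5945 0.3625 0.06  ]
(377, 161) 0.01 [0.5836 0.3228 0.01  ]
(397, 154) 0.01 [0.6033 0.3334 0.01  ]
```

>>> {"op": "send_rows", "data": {"targets": [{"offset": [0.001,-0.049,-0.01],"angular": [0,0,-0.18],"gripper": 0.08},{"offset": [0.01,-0.049,-0.01],"angular": [0,0,-0.179],"gripper": 0.08},{"offset": [0.018,-0.046,-0.009],"angular": [0,0,-0.18],"gripper": 0.08},{"offset": [0.026,-0.042,-0.01],"angular": [0,0,-0.179],"gripper": 0.08},{"offset": [0.033,-0.036,-0.01],"angular": [0,0,-0.18],"gripper": 0.08},{"offset": [0.039,-0.03,-0.01],"angular": [0,0,-0.179],"gripper": 0.08},{"offset": [0.044,-0.023,-0.01],"angular": [0,0,-0.18],"gripper": 0.08},{"offset": [0.047,-0.015,-0.01],"angular": [0,0,-0.18],"gripper": 0.08}]}}

```text
time_s: 22.9
tool_pos: [0.4798, 0.0065, 0.219]
ee_rot: [-0.001, 0.778, 0.629, -0.0]
ft_force: [0.9, -0.4, -0.3]
grip_width: 0.0797
```

>>> {"op": "send_rows", "data": {"targets": [{"offset": [0.049,-0.005,-0.009],"angular": [0,0,-0.179],"gripper": 0.085},{"offset": [0.049,0.003,-0.01],"angular": [0,0,-0.18],"gripper": 0.085},{"offset": [0.048,0.011,-0.01],"angular": [0,0,-0.179],"gripper": 0.085},{"offset": [0.045,0.021,-0.01],"angular": [0,0,-0.18],"gripper": 0.085},{"offset": [0.021,0.034,0],"angular": [0,0,0],"gripper": 0.085},{"offset": [0.021,0.034,0],"angular": [0,0,0],"gripper": 0.085},{"offset": [0.021,0.035,0],"angular": [0,0,0],"gripper": 0.085},{"offset": [0.021,0.034,0],"angular": [0,0,0],"gripper": 0.085}]}}

```text
time_s: 23.9
tool_pos: [0.5805, 0.3421, 0.2569]
ee_rot: [-0.001, 0.51, 0.86, -0.001]
ft_force: [1.2, -0.3, 0.2]
grip_width: 0.0851
```

>>> {"op": "send_rows", "data": {"targets": [{"offset": [0,0,0],"angular": [0,0,0],"gripper": 0.085},{"offset": [0,0,0],"angular": [0,0,0],"gripper": 0.085}]}}

```text
time_s: 24.15
tool_pos: [0.5797, 0.3404, 0.2574]
ee_rot: [-0.0, 0.51, 0.86, -0.001]
ft_force: [-0.3, 0.1, -0.1]
grip_width: 0.0849
```

```bash
python3 look.py w10 0.06 0.45 0.75 0.2 0.5; python3 -c "
from plan import *
plan([],0)"
```

```text
24.15 [0.5797 0.3404 0.2574]
t 24.2 pos [0.5797 0.34   0.258 ] theta 0.501 tilt [-1.e-03 -6.e-04 -1.e+00] F [0.1 0.5 1.3] grip 0.0852
end [0.5797 0.34   0.258 ] 0.501
```

View pics/w10.png

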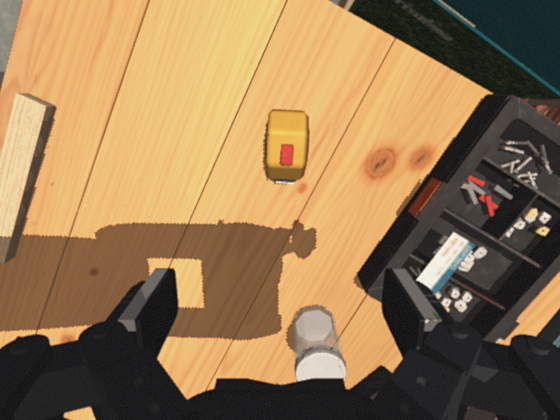

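View pics/w10_r.png

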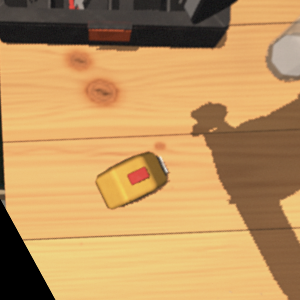

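```bash
python3 -c "
from wm import *
d,T=load('w10')
cv2.imwrite('pics/t10.png',cv2.resize(d['img'][100:195,250:325],None,fx=7,fy=6.3,interpolation=cv2.INTER_CUBIC)[:,:,::-1])
rect(d,T,'yel',.05,(250,325,95,200))
"
```

```text
(no output)
```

View pics/t10.png

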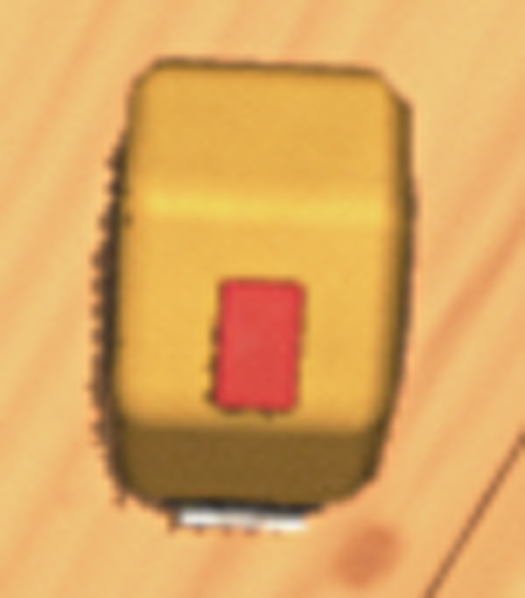

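```bash
python3 -c "
from wm import *
d,T=load('w10')
q=lambda a,b:(250+a/7,100+b/6.3)
def ln(a,b,z):
    A,B=cast(d,q(*a),z,T)[:2],cast(d,q(*b),z,T)[:2]; print(a,b,np.round(A,4),np.round(B,4),'len',round(np.linalg.norm(B-A),4),'ang',round(np.arctan2(*(B-A)[::-1]),3))
ln((145,203),(390,208),.066)
ln((175,517),(305,521),.012)
ln((220,285),(212,405),.064)
ln((303,285),(297,408),.064)
ln((140,90),(122,420),.06)
ln((395,100),(380,420),.06)
ln((120,300),(405,300),.055)
ln((255,65),(250,520),.033)
ln((240,519),(250,203),.012)
print(cast(d,q(260,65),.035,T), cast(d,q(240,510),.03,T))
"
```

```text
(145, 203) (390, 208) [0.5512 0.3739] [0.5801 0.3889] len 0.0325 ang 0.479
(175, 517) (305, 521) [0.5829 0.3223] [0.6016 0.3317] len 0.0209 ang 0.467
(220, 285) (212, 405) [0.5659 0.3679] [0.5737 0.3515] len 0.0182 ang -1.128
(303, 285) (297, 408) [0.5757 0.3733] [0.5841 0.3567] len 0.0187 ang -1.102
(140, 90) (122, 420) [0.543  0.3875] [0.5642 0.3427] len 0.0495 ang -1.128
(395, 100) (380, 420) [0.5735 0.4025] [0.5956 0.36  ] len 0.048 ang -1.09
(120, 300) (405, 300) [0.5554 0.3582] [0.5901 0.3772] len 0.0396 ang 0.502
(255, 65) (250, 520) [0.5556 0.3972] [0.591  0.3319] len 0.0743 ang -1.074
(240, 519) (250, 203) [0.5923 0.327 ] [0.5667 0.3764] len 0.0556 ang 2.048
[0.55614162 0.39763946 0.035     ] [0.58921525 0.33210006 0.03      ]
```

```bash
python3 -c "
from plan import *
plan([(.574,.3623,.1,.476,4),(.574,.3623,.014,.476,4)],0.085)
plan([(.574,.3623,.13,.476,3),(.542,-.283,.13,-1.614,13)],0.02,start=(.574,.3623,.014,.476))"
```

```text
t 24.2 pos [0.5797 0.34   0.258 ] theta 0.501 tilt [-1.e-03 -6.e-04 -1.e+00] F [0.1 0.5 1.3] grip 0.0852
[{"offset": [0.006, 0.001, 0.039], "angular": [0, 0, 0.006], "gripper": 0.085}, {"offset": [0.005, 0.002, 0.04], "angular": [0, 0, 0.006], "gripper": 0.085}, {"offset": [0.006, 0.001, 0.039], "angular": [0, 0, 0.007], "gripper": 0.085}, {"offset": [0.005, 0.002, 0.04], "angular": [0, 0, 0.006], "gripper": 0.085}, {"offset": [0.0, -0.0, 0.021], "angular": [0, 0, -0.0], "gripper": 0.085}, {"offset": [0.0, -0.0, 0.022], "angular": [0, 0, -0.0], "gripper": 0.085}, {"offset": [0.0, -0.0, 0.021], "angular": [0, 0, -0.0], "gripper": 0.085}, {"offset": [0.0, -0.0, 0.022], "angular": [0, 0, -0.0], "gripper": 0.085}]
end [0.5746 0.3622 0.014 ] 0.476
t 24.2 pos [0.5797 0.34   0.258 ] theta 0.501 tilt [-1.e-03 -6.e-04 -1.e+00] F [0.1 0.5 1.3] grip 0.0852
[{"offset": [0.0, 0.0, -0.039], "angular": [0, 0, -0.0], "gripper": 0.02}, {"offset": [0.0, 0.0, -0.038], "angular": [0, 0, -0.0], "gripper": 0.02}, {"offset": [0.0, 0.0, -0.039], "angular": [0, 0, -0.0], "gripper": 0.02}, {"offset": [-0.043,
[... 316 characters left out ...]
 0.0], "angular": [0, 0, 0.161], "gripper": 0.02}]
[{"offset": [-0.048, 0.014, 0.0], "angular": [0, 0, 0.161], "gripper": 0.02}, {"offset": [-0.045, 0.021, 0.0], "angular": [0, 0, 0.16], "gripper": 0.02}, {"offset": [-0.041, 0.028, 0.0], "angular": [0, 0, 0.161], "gripper": 0.02}, {"offset": [-0.036, 0.034, 0.0], "angular": [0, 0, 0.161], "gripper": 0.02}, {"offset": [-0.03, 0.04, 0.0], "angular": [0, 0, 0.161], "gripper": 0.02}, {"offset": [-0.023, 0.043, 0.0], "angular": [0, 0, 0.16], "gripper": 0.02}, {"offset": [-0.016, 0.048, 0.0], "angular": [0, 0, 0.161], "gripper": 0.02}, {"offset": [-0.009, 0.049, 0.0], "angular": [0, 0, 0.161], "gripper": 0.02}]
end [ 0.5417 -0.2834  0.13  ] -1.614
```

>>> {"op": "send_rows", "data": {"targets": [{"offset": [0.006,0.001,0.039],"angular": [0,0,0.006],"gripper": 0.085},{"offset": [0.005,0.002,0.04],"angular": [0,0,0.006],"gripper": 0.085},{"offset": [0.006,0.001,0.039],"angular": [0,0,0.007],"gripper": 0.085},{"offset": [0.005,0.002,0.04],"angular": [0,0,0.006],"gripper": 0.085},{"offset": [0,0,0],"angular": [0,0,0],"gripper": 0.085},{"offset": [0,0,0],"angular": [0,0,0],"gripper": 0.085}]}}

```text
time_s: 24.95
tool_pos: [0.5753, 0.3623, 0.1029]
ee_rot: [0.0, 0.521, 0.854, 0.001]
ft_force: [0.2, -0.7, -0.2]
grip_width: 0.0852
```

```bash
python3 look.py w11
```

```text
24.95 [0.5753 0.3623 0.1029]
```

View pics/w11.png

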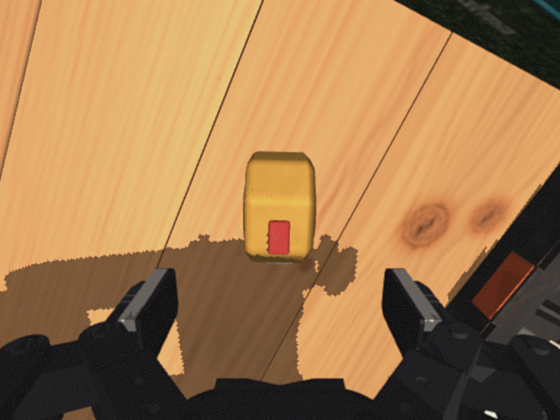

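>>> {"op": "send_rows", "data": {"targets": [{"offset": [0,0,0.021],"angular": [0,0,0],"gripper": 0.085},{"offset": [0,0,0.022],"angular": [0,0,0],"gripper": 0.085},{"offset": [0,0,0.022],"angular": [0,0,0],"gripper": 0.085},{"offset": [0,0,0.022],"angular": [0,0,0],"gripper": 0.085},{"offset": [0,0,0],"angular": [0,0,0],"gripper": 0.02},{"offset": [0,0,0],"angular": [0,0,0],"gripper": 0.02},{"offset": [0,0,0],"angular": [0,0,0],"gripper": 0.02},{"offset": [0,0,0],"angular": [0,0,0],"gripper": 0.02}], "grip_force": 50}}

```text
time_s: 26.0
tool_pos: [0.5753, 0.3628, 0.015]
ee_rot: [0.0, 0.52, 0.854, 0.001]
ft_force: [-0.4, -0.4, 5.1]
grip_width: 0.0393
```

>>> {"op": "send_rows", "data": {"targets": [{"offset": [0,0,-0.039],"angular": [0,0,0],"gripper": 0.02},{"offset": [0,0,-0.038],"angular": [0,0,0],"gripper": 0.02},{"offset": [0,0,-0.039],"angular": [0,0,0],"gripper": 0.02}]}}

```text
time_s: 26.38
tool_pos: [0.5745, 0.3623, 0.1308]
ee_rot: [-0.0, 0.52, 0.854, -0.0]
ft_force: [0.5, 0.4, -4.5]
grip_width: 0.0394
```

Gripped at 39 mm, as expected. Carry it over.

>>> {"op": "send_rows", "data": {"targets": [{"offset": [-0.043,-0.025,0],"angular": [0,0,0.161],"gripper": 0.02},{"offset": [-0.046,-0.018,0],"angular": [0,0,0.161],"gripper": 0.02},{"offset": [-0.049,-0.01,0],"angular": [0,0,0.16],"gripper": 0.02},{"offset": [-0.05,-0.002,0],"angular": [0,0,0.161],"gripper": 0.02},{"offset": [-0.049,0.006,0],"angular": [0,0,0.161],"gripper": 0.02},{"offset": [-0.048,0.014,0],"angular": [0,0,0.161],"gripper": 0.02},{"offset": [-0.045,0.021,0],"angular": [0,0,0.16],"gripper": 0.02},{"offset": [-0.041,0.028,0],"angular": [0,0,0.161],"gripper": 0.02}]}}

```text
time_s: 27.38
tool_pos: [0.5548, -0.0365, 0.1299]
ee_rot: [0.0, 0.929, 0.369, 0.0]
ft_force: [-0.1, -0.5, -2.9]
grip_width: 0.0394
```

>>> {"op": "send_rows", "data": {"targets": [{"offset": [-0.036,0.034,0],"angular": [0,0,0.161],"gripper": 0.02},{"offset": [-0.03,0.04,0],"angular": [0,0,0.161],"gripper": 0.02},{"offset": [-0.023,0.043,0],"angular": [0,0,0.16],"gripper": 0.02},{"offset": [-0.016,0.048,0],"angular": [0,0,0.161],"gripper": 0.02},{"offset": [-0.009,0.049,0],"angular": [0,0,0.161],"gripper": 0.02},{"offset": [0,0,0],"angular": [0,0,0],"gripper": 0.02},{"offset": [0,0,0],"angular": [0,0,0],"gripper": 0.02}]}}

```text
time_s: 28.25
tool_pos: [0.5423, -0.2831, 0.1295]
ee_rot: [-0.0, 1.0, -0.021, -0.0]
ft_force: [0.1, 0.7, -3.7]
grip_width: 0.0394
```

```bash
python3 look.py w12;python3 -c "
from plan import *
plan([],0)"
```

```text
28.25 [ 0.5423 -0.2831  0.1295]
t 28.3 pos [ 0.5425 -0.2827  0.1297] theta -1.6127 tilt [-2.e-04  3.e-04 -1.e+00] F [-0.4  0.2 -2.3] grip 0.0396
end [ 0.5425 -0.2827  0.1297] -1.6127
```

View pics/w12.png

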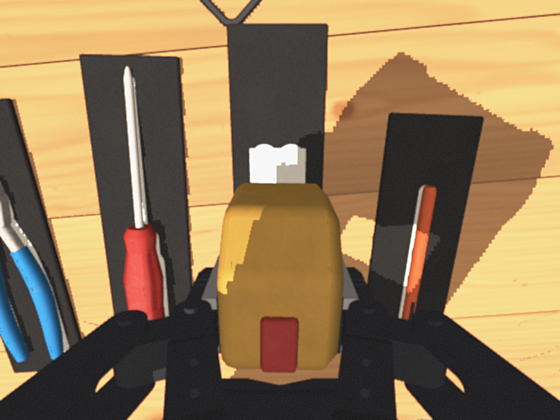

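```bash
python3 -c "
from wm import *
d,T=load('w12')
for p,z in [((229,24),.006),((327,24),.006),((278,145),.006),((281,183),.145)]: print(p,z,np.round(cast(d,p,z,T),4))
"
```

```text
(229, 24) 0.006 [ 0.6654 -0.2543  0.006 ]
(327, 24) 0.006 [ 0.6625 -0.3208  0.006 ]
(278, 145) 0.006 [ 0.5823 -0.284   0.006 ]
(281, 183) 0.145 [ 0.5868 -0.2859  0.145 ]
```

>>> {"op": "send_rows", "data": {"targets": [{"offset": [-0.003,0,0.035],"angular": [0,0,0],"gripper": 0.02},{"offset": [0,0,0.035],"angular": [0,0,0],"gripper": 0.02},{"offset": [0,0,0.025],"angular": [0,0,0],"gripper": 0.02},{"offset": [0,0,0.01],"angular": [0,0,0],"gripper": 0.02},{"offset": [0,0,0.003],"angular": [0,0,0],"gripper": 0.02},{"offset": [0,0,0],"angular": [0,0,0],"gripper": 0.02}]}}

```text
time_s: 29.05
tool_pos: [0.54, -0.2832, 0.0228]
ee_rot: [0.0, 1.0, -0.021, 0.001]
ft_force: [0.6, 0.7, -3.4]
grip_width: 0.0394
```

>>> {"op": "send_rows", "data": {"targets": [{"offset": [0,0,0.0015],"angular": [0,0,0],"gripper": 0.02},{"offset": [0,0,0.001],"angular": [0,0,0],"gripper": 0.02},{"offset": [0,0,0],"angular": [0,0,0],"gripper": 0.02}]}}

```text
time_s: 29.42
tool_pos: [0.54, -0.2834, 0.021]
ee_rot: [0.0, 1.0, -0.022, 0.001]
ft_force: [-4.1, 4.1, 9.5]
grip_width: 0.0392
```

Contact made (about 13 N); release and rise.

>>> {"op": "send_rows", "data": {"targets": [{"offset": [0,0,0],"angular": [0,0,0],"gripper": 0.065},{"offset": [0,0,0],"angular": [0,0,0],"gripper": 0.065},{"offset": [0,0,0],"angular": [0,0,0],"gripper": 0.065},{"offset": [0,0,0],"angular": [0,0,0],"gripper": 0.065},{"offset": [0,0,-0.05],"angular": [0,0,0],"gripper": 0.065},{"offset": [0,0,-0.05],"angular": [0,0,0],"gripper": 0.065},{"offset": [0,0,-0.05],"angular": [0,0,0],"gripper": 0.065},{"offset": [-0.05,0,-0.03],"angular": [0,0,0],"gripper": 0.065}]}}

```text
time_s: 30.42
tool_pos: [0.4906, -0.2811, 0.2016]
ee_rot: [0.0, 1.0, -0.021, 0.001]
ft_force: [-0.6, -1.2, -0.2]
grip_width: 0.0648
```

>>> {"op": "send_rows", "data": {"targets": [{"offset": [-0.04,-0.04,-0.03],"angular": [0,0,0],"gripper": 0.08},{"offset": [-0.02,-0.04,-0.03],"angular": [0,0,0],"gripper": 0.08},{"offset": [0,0,0],"angular": [0,0,0],"gripper": 0.08},{"offset": [0,0,0],"angular": [0,0,0],"gripper": 0.08}]}}

```text
time_s: 30.92
tool_pos: [0.4341, -0.1997, 0.2581]
ee_rot: [0.0, 1.0, -0.021, -0.0]
ft_force: [-0.0, 0.4, -0.1]
grip_width: 0.08
```

```bash
python3 look.py w13 0.006 0.35 0.75 -0.5 0.03; python3 - <<'E'
from rig import bot
from h import *
for n in ["scene","side"]:
    d=bot.get_image(n); cv2.imwrite(f"pics/{n}9.png",d["img"][:,:,::-1])
    im=rectify(d,0.35,0.85,-0.5,0.2,0.006,0.001); cv2.imwrite(f"pics/rect9_{n}.png",im[:,:,::-1])
E
```

```text
30.925 [ 0.4341 -0.1997  0.2581]
```

View pics/w13.png

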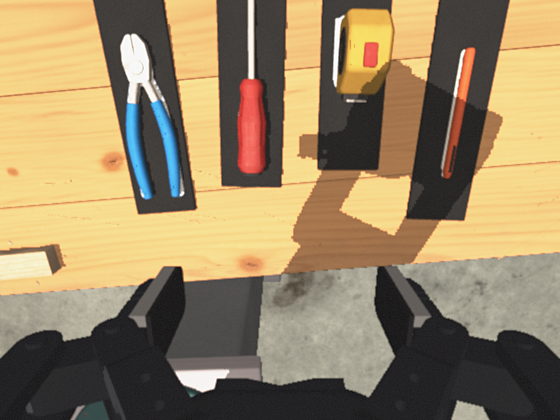

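View pics/w13_r.png

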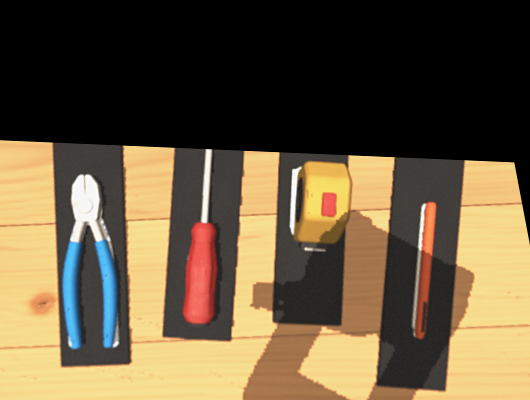

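View pics/rect9_side.png

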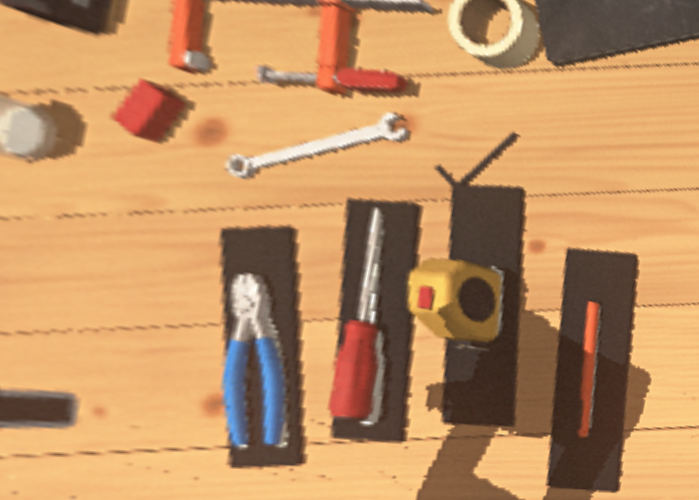

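View pics/rect9_scene.png

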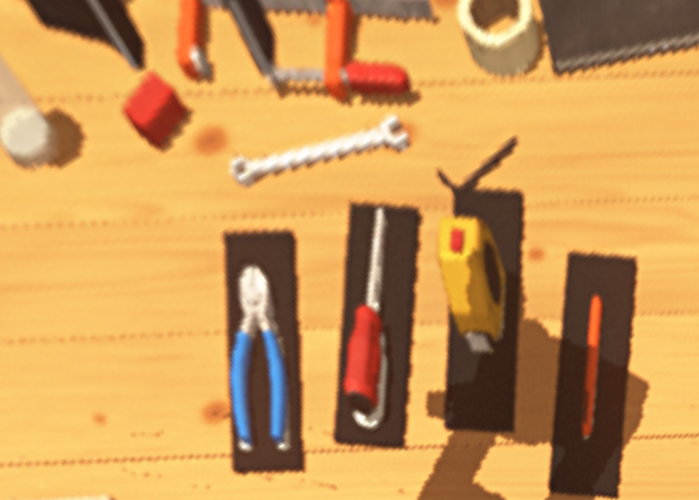

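```bash
python3 -c "
from wm import *
d,T=load('w13')
im=d['img'][0:175,315:405]; cv2.imwrite('pics/t13.png',cv2.resize(im,None,fx=3.4,fy=3.4,interpolation=cv2.INTER_CUBIC)[:,:,::-1])
d,T=load('w12')
im=d['img'][50:240,75:190]; cv2.imwrite('pics/s12.png',cv2.resize(im,None,fx=3,fy=3,interpolation=cv2.INTER_CUBIC)[:,:,::-1])
for p,z in [((127,67),.017),((82,55),.006),((179,57),.006),((142,228),.022)]: print(p,z,np.round(cast(d,p,z,T),4))
"
```

```text
(127, 67) 0.017 [ 0.6403 -0.1848  0.017 ]
(82, 55) 0.006 [ 0.6503 -0.1504  0.006 ]
(179, 57) 0.006 [ 0.6462 -0.2177  0.006 ]
(142, 228) 0.022 [ 0.5265 -0.1787  0.022 ]
```

View pics/t13.png

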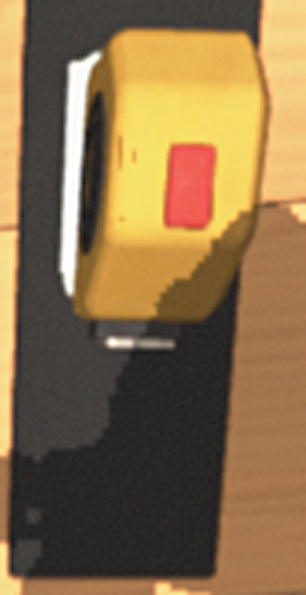

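View pics/s12.png

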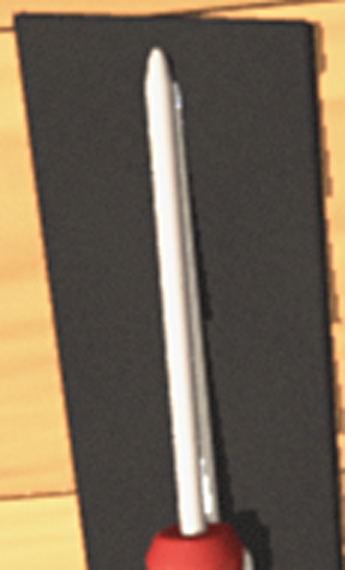

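```bash
python3 -c "
from rig import bot
print(bot.observe()['time_s']); print(bot.sign_off())"
```

```text
31.075
the job is handed in; nothing more can be done
None
```

All four tools are on their own mats, and I handed the job in at 31.1 s of the 112 s allowed. No verdict was reported. The screwdriver and pliers lie handle on handle, and the tape measure stands upright. The gripper was open and clear, about 0.26 m above the bench.

Last checks, from the wrist, scene and side pictures (position tolerance 12 mm):

| Thing | What the last check showed |
|---|---|
| Pliers | Over their drawing, within about 2–3 mm |
| Marker | Over its drawing, within about 1–2 mm |
| Screwdriver | Centred across the mat, about 3–5 mm too far toward the blade end |
| Tape measure | Sideways offset disputed: 0–2 mm by the fixed cameras and the gripper position, up to about 5 mm by the wrist camera. I left it. |
| Rubber block | Same measured position as at the start, within 2 mm |
| Jar | Standing where it was; I compared this by eye only |

Two measurements did not agree:
- **Cameras:** the scene and side cameras differed by about 5 mm in x, so I set the placing targets from the wrist camera and the drawings.
- **Screwdriver tip:** the listed 150 mm to the tip did not fit the 214 mm length, so I measured its grasp point from the butt of the handle.

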